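# Clip and hang the bracelet cards

## Task

Put the bracelet cards up on display: take a sprung clip off the rim of the bead box for each card standing in the rack, let it close firmly on the middle of the card's top edge, and hang the clipped card by the clip's loop on a display stand's hook, one card to a hook, hanging upright and still. Leave any spare clip parked where it is, keep the stands upright, and do not disturb the glass, jar or bottle.

Things in the scene. Friction and masses are not known exactly. Their poses are not given: they have to be found in the camera images.
- card_a: stiff card with a beaded bracelet on one face, a plate 5 mm thick (x), 64 mm wide (y), 85 mm tall (z), 35 g; origin at the middle of its lower edge, z up. At first it stands in the rack with its lowest 22 mm in a slot 7 mm wide. Two or three of the three cards are there; None if absent.
- card_a_top (a point): middle of that card's upper edge
- card_b: stiff card with a beaded bracelet on one face, a plate 5 mm thick (x), 64 mm wide (y), 85 mm tall (z), 35 g; origin at the middle of its lower edge, z up. At first it stands in the rack with its lowest 22 mm in a slot 7 mm wide. Two or three of the three cards are there; None if absent.
- card_b_top (a point): middle of that card's upper edge
- card_c: stiff card with a beaded bracelet on one face, a plate 5 mm thick (x), 64 mm wide (y), 85 mm tall (z), 35 g; origin at the middle of its lower edge, z up. At first it stands in the rack with its lowest 22 mm in a slot 7 mm wide. Two or three of the three cards are there; None if absent.
- card_c_top (a point): middle of that card's upper edge
- clip_a: black sprung clip like a clothes-peg with a steel hanging loop, 54 g; at first it bites the bead box's near wall. Origin between the jaw tips, z up to the loop, x across the jaws, symmetric in x. Jaws z = 0-24 mm, 36 mm wide (y); pivot pin 8 mm thick at z = 34 mm stops a plate in the jaws; two squeeze handles z = 38-62 mm, 22 mm wide; loop in the y-z plane above
- clip_a_bar (a point): middle of the underside of that clip's loop bar, z = 88 mm in the clip's frame. Bar 8 mm thick (x), 36 mm long (y), z = 88-100 mm, on 5 mm legs at y = +-15.5 mm fixed to the pivot pin; the loop's free window, open along x, is z = 62-88 mm and 26 mm wide
- clip_a_far (a joint): opening of that clip's jaw, rad: 0 shut on nothing, 0.08 biting a 5 mm plate (handles 36 mm over their outsides along x), 0.30 fully open at the stop (handles squeezed along x to 24 mm, about 10 N; jaw tips 20 mm apart). A spring closes it
- clip_b: black sprung clip like a clothes-peg with a steel hanging loop, 54 g; at first it bites the bead box's near wall. Origin between the jaw tips, z up to the loop, x across the jaws, symmetric in x. Jaws z = 0-24 mm, 36 mm wide (y); pivot pin 8 mm thick at z = 34 mm stops a plate in the jaws; two squeeze handles z = 38-62 mm, 22 mm wide; loop in the y-z plane above
- clip_b_bar (a point): middle of the underside of that clip's loop bar, z = 88 mm in the clip's frame. Bar 8 mm thick (x), 36 mm long (y), z = 88-100 mm, on 5 mm legs at y = +-15.5 mm fixed to the pivot pin; the loop's free window, open along x, is z = 62-88 mm and 26 mm wide
- clip_b_far (a joint): opening of that clip's jaw, rad: 0 shut on nothing, 0.08 biting a 5 mm plate (handles 36 mm over their outsides along x), 0.30 fully open at the stop (handles squeezed along x to 24 mm, about 10 N; jaw tips 20 mm apart). A spring closes it
- clip_c: black sprung clip like a clothes-peg with a steel hanging loop, 54 g; at first it bites the bead box's near wall. Origin between the jaw tips, z up to the loop, x across the jaws, symmetric in x. Jaws z = 0-24 mm, 36 mm wide (y); pivot pin 8 mm thick at z = 34 mm stops a plate in the jaws; two squeeze handles z = 38-62 mm, 22 mm wide; loop in the y-z plane above
- clip_c_bar (a point): middle of the underside of that clip's loop bar, z = 88 mm in the clip's frame. Bar 8 mm thick (x), 36 mm long (y), z = 88-100 mm, on 5 mm legs at y = +-15.5 mm fixed to the pivot pin; the loop's free window, open along x, is z = 62-88 mm and 26 mm wide
- clip_c_far (a joint): opening of that clip's jaw, rad: 0 shut on nothing, 0.08 biting a 5 mm plate (handles 36 mm over their outsides along x), 0.30 fully open at the stop (handles squeezed along x to 24 mm, about 10 N; jaw tips 20 mm apart). A spring closes it
- stand_a: loose display stand, 0.9 kg: wooden base 120 (x) by 90 (y) by 14 mm, origin at its underside centre, z up; a steel rod 6 mm thick rises at x = +50 mm to z = 215 mm (centre line), runs level to x = -35 mm and ends in an upturned tip at x = -46 mm whose top is 12 mm above that line. The hook is open towards -x, the robot's side
- stand_b: loose display stand, 0.9 kg: wooden base 120 (x) by 90 (y) by 14 mm, origin at its underside centre, z up; a steel rod 6 mm thick rises at x = +50 mm to z = 215 mm (centre line), runs level to x = -35 mm and ends in an upturned tip at x = -46 mm whose top is 12 mm above that line. The hook is open towards -x, the robot's side
- stand_c: loose display stand, 0.9 kg: wooden base 120 (x) by 90 (y) by 14 mm, origin at its underside centre, z up; a steel rod 6 mm thick rises at x = +50 mm to z = 215 mm (centre line), runs level to x = -35 mm and ends in an upturned tip at x = -46 mm whose top is 12 mm above that line. The hook is open towards -x, the robot's side
- rack: fixed wooden card rack, 75 mm (x) by 225 mm (y), 30 mm high, origin at its underside centre; three slots in a row along y at y = -74, 0, +74 mm, slot floor at z = 8 mm
- bead_box: fixed open bead box, 110 mm (x) by 216 mm (y), 50 mm high, walls 5 mm, origin at its underside centre
- bead_box_rim (a point): middle of the top of the bead box's near wall, which runs along the box's y and on which the clips are parked
- tumbler: amber glass, 66 mm across, 85 mm high, bystander; origin at its underside centre
- bead_jar: jar, 54 mm across, 70 mm high, bystander; origin at its underside centre
- glue_bottle: small white bottle, 36 mm across, 100 mm high, bystander; origin at its underside centre
Mind the look-alikes: they are no part of the job. What is shaped like the clip_c but pink or purple is not meant. What is shaped like the stand_b but purple is not meant.

How it is judged:
By the outcome, as a careful person would: the job done as asked, in the order asked, and still so for the second after the job is handed in, with the robot touching nothing.
Of card_a, card_b, card_c only 2 to 3 are there at a start; the rules pass over those that are not, and their reading is None.
At some moment in a run one of stand_a, stand_b, stand_c may be knocked a few centimetres aside while the robot is not near it.
It also fails if it takes over 210 s, if anything falls off the work surface, if the arm or the gripper's body presses on something with over 40 N, if the wrist force passes 120 N, or if a joint passes its speed limit or range.

## Robot

A 6-joint arm with a two-finger parallel gripper is mounted at the origin on the work surface. World frame = base frame: x ahead of the robot, y to its left, z up, the work surface at z = 0. Lengths are in m, angles in rad, forces in N, time in s.
With the tool pointing down it reaches from about 0.35 to 0.975 m from the base axis. Payload 4.9 kg.
Tool frame: the origin (TCP) lies at the very end of the fingers, on their centre line; the grasp point (between the pads) lies 19 mm behind it; z points along the fingers, y is the line along which they close (so a half turn about z gives the same grasp; the last joint's range is limited). The gripper opens to 85 mm and grips with 20 to 120 N. Pads are 22 mm wide; open, the fingers measure 114 mm over their backs; the gripper's body (76 mm by 85 mm) begins 54 mm behind the grasp point. The pads swing forward as they close: fully open they stand 13 mm farther back than shut.
Start: joints at [-1.415, 0.053, 1.613, -0, 1.476, -0.119], TCP at [0.17, -0.602, 0.231] pointing down, gripper open.
Joint ranges: [-3.01, 3.01], [-1.01, 2.22], [0.06, 2.58], [-1.02, 4.17], [0.09, 2.62], [-3.14, 3.14]. Speed limits (rad/s): [2.57, 2.57, 3.14, 3.14, 3.14, 3.14].

## Interface

Orientations are given as a unit quaternion [w, x, y, z].
In Python, from plant import manip gives the robot as it stands.
- The arm moves only by the tool send_rows, never from a script. Its argument "increments" is a list of rows, each an object of numbers: "claw": the closure, from -1 (fully open) to 1 (shut); "dx", "dy", "dz": the shift along the tool's x, y, z in units of 0.5 m (1.0 is 0.5 m); "yaw": the turn about the tool's z in units of 1.5 rad (1.0 is 1.5 rad). A call has 1 to 20 rows; each row is the pose to reach, as a shift and turn from the pose commanded when the call began, along the tool's axes at that moment; what a row does not reach only later rows make up. A row lasts 1/8 s, in which the tool goes at most 62.5 mm and 10.7 degrees, less where a joint would pass 70% of its speed; a pose out of reach is approached as far as the arm can. A call with a number of a shift or a turn outside -1 to 1 is refused whole. A call with a gripper value outside its range is refused whole. The fingers move at their own pace and stop on an object; the grip force is fixed at half the most. Time passes only in rows, so rows that repeat a pose let the fingers close. It gives the time, the measured TCP pose, the force, the opening and the grip force at its end, in the units of the state.
- manip.state(): the state, without advancing time (a new reading comes with each control period).
- manip.grab_frame(name): name is "side" or "top"; returns the picture (384x512x3 uint8, red, green, blue); there is no depth.
- manip.camera_params(name): a dict with "camera_matrix" (3x3 intrinsics, pixels), "k1" (the pictures are not rectified: a ray, as slopes to the right and down, at radius r is drawn at 1 + k1 r^2 times it, then the intrinsics apply), "extrinsics" (4x4, takes a point from world to camera coordinates). Camera axes: x right, y down, z forward; pixel columns grow to the right and rows downward; lengths in m; the calibration is good to about 2 mm. A picture is of the moment at which its call begins. camera_params takes no time and is no camera call.
- manip.job_done(): hands the job in; it is judged then, once.
The state is a dict: "time": time; "joint_pos": joint angles; "joint_vel": joint speeds; "joint_efforts": joint torques, N m; "tool_pos": TCP position; "tool_rot": TCP orientation; "contact_force": force on the tool from outside, world axes, zero at the start; "ft_torque": the same for the moment, N m; "gripper_width": opening from 0.0 (shut) to 1.0 (fully open); "grasp_force": force on a finger pad.
Only numpy, scipy, OpenCV 4.12 (cv2) and the standard library are available. Lean on these libraries where they do the work, as an engineer would, in place of code of your own. Each camera call takes 0.05 s, during which the arm holds its last target. There are 200 camera calls.

## Working session

There is one attempt and no reset: what is moved stays moved. The work goes in short steps, Python scripts to look and compute and a tool call to move; the robot and the scene stay as the last step left them, time stands still between calls to the robot, and variables do not carry over. Pictures are saved under pics/ and viewed, at most 14 in all, crops included, and the job is handed in when it is done.

Besides the shell and the picture viewer there is one more tool, called as name([rows], argument=value, ...), one row to a line, values as JSON. send_rows: Moves the arm, as the interface text tells. Shifts and turns lie within -1 to 1; 1 stands for 0.5 m of shift or 1.5 rad of turn. Its arguments: {"type":"object","properties":{"increments":{"type":"array","items":{"type":"object","properties":{"claw":{"type":"number"},"dx":{"type":"number"},"dy":{"type":"number"},"dz":{"type":"number"},"yaw":{"type":"number"}}}}},"required":["increments"]}

```bash
ls; mkdir -p pics; cat > h.py <<'E'
import numpy as np, cv2
from plant import manip
def cam(n):
    p=manip.camera_params(n); return np.array(p["camera_matrix"]),p["k1"],np.array(p["extrinsics"])
def ray(n,uv):
    K,k1,E=cam(n); d=(np.linalg.inv(K)@[uv[0],uv[1],1])[:2]; s=d.copy()
    for _ in range(30): s=d/(1+k1*(s@s))
    R=E[:3,:3]; v=R.T@np.r_[s,1]; return -R.T@E[:3,3], v/np.linalg.norm(v)
def plane(n,uv,z):
    o,v=ray(n,uv); return o+v*(z-o[2])/v[2]
def two(uv1,uv2,n1="side",n2="top"):
    o1,v1=ray(n1,uv1);o2,v2=ray(n2,uv2)
    t=np.linalg.lstsq(np.c_[v1,-v2],o2-o1,rcond=None)[0]
    a=o1+v1*t[0];b=o2+v2*t[1]; return (a+b)/2,np.linalg.norm(a-b)
def proj(n,p):
    K,k1,E=cam(n); c=E[:3,:3]@np.array(p)+E[:3,3]; s=c[:2]/c[2]; s=s*(1+k1*(s@s)); return (K@np.r_[s,1])[:2]
def snap(n,name):
    im=manip.grab_frame(n)[:,:,::-1].copy(); cv2.imwrite("pics/"+name+".png",im); return im
E
python3 - <<'E'
from h import *
np.set_printoptions(precision=3,suppress=True)
print(manip.state())
for n in("side","top"):
    im=snap(n,n+"0"); cv2.imwrite("pics/%s0b.png"%n,cv2.resize(im,(800,600),interpolation=cv2.INTER_CUBIC))
    K,k,E=cam(n); print(n,K[0,0],k,-E[:3,:3].T@E[:3,3],E[2,:3])
E
```

```text
pics
{'time': 0.0, 'joint_pos': array([-1.415,  0.053,  1.614, -0.   ,  1.476, -0.119]), 'joint_vel': array([ 0.001,  0.001,  0.001,  0.   ,  0.   , -0.001]), 'joint_efforts': array([  0.003, -39.368, -37.017,   0.   ,   0.007,   0.   ]), 'tool_pos': array([ 0.17 , -0.601,  0.23 ]), 'tool_rot': array([-0.001,  0.991,  0.137, -0.   ]), 'contact_force': array([-0.068,  0.686,  0.277]), 'ft_torque': array([ 0.005,  0.017, -0.024]), 'grasp_force': 0.0, 'gripper_width': 1.0017589576041175}
side 455.11220277967755 0.030475698687152112 [0.363 0.836 0.992] [ 0.146 -0.682 -0.717]
top 418.8686641062394 -0.0724180170938418 [0.347 0.011 1.343] [ 0.141 -0.021 -0.99 ]
```

View pics/top0b.png

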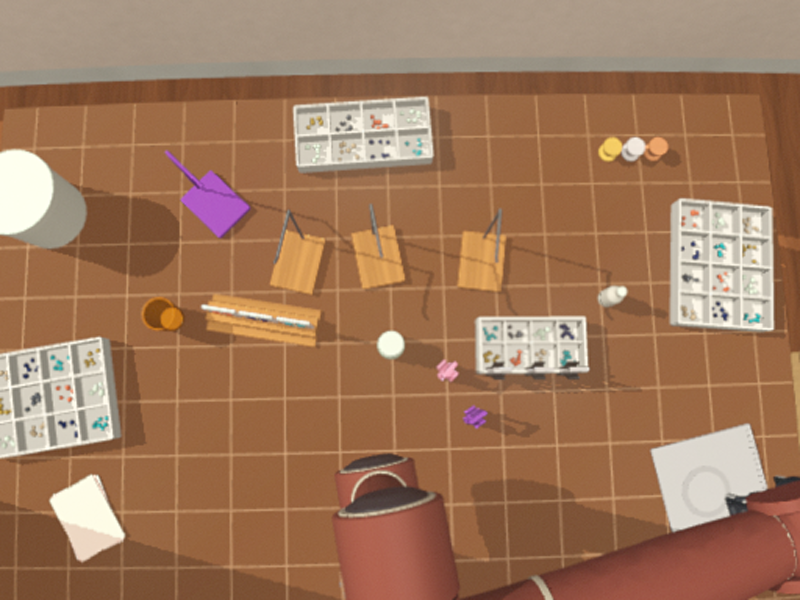

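View pics/side0b.png

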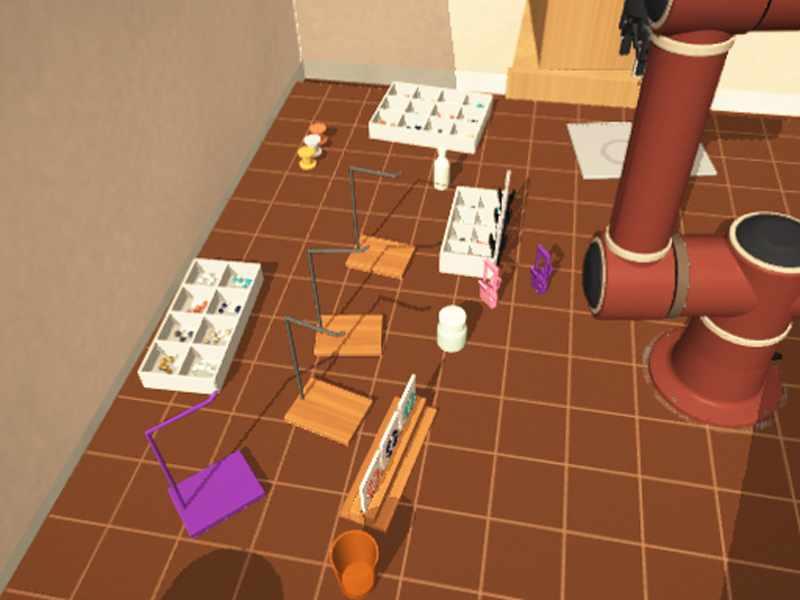

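The top view shows the rack at (262,320) with white cards, three wooden stands at (298,262), (378,257) and (482,261), and the bead box at (531,345) with three black clips on its near rim at about (498,368), (537,368) and (570,368).

- **Clip look-alikes:** pink peg at (447,370) and purple peg at (475,417). I'm taking the black clips on the rim.
- **Stand look-alike:** purple stand at (215,205). I'm taking the three wooden ones.
- **Box look-alikes:** other white trays at (363,134), (722,264) and (60,398). None of them carries clips.

```bash
python3 - <<'E'
from h import *
t=cv2.imread("pics/top0.png");s=cv2.imread("pics/side0.png")
a=cv2.resize(t[120:250,100:400],(800,347),interpolation=cv2.INTER_CUBIC)   # x2.667, off(100,120)
cv2.imwrite("pics/c1.png",a)
b=cv2.resize(s[95:345,170:345],(420,600),interpolation=cv2.INTER_CUBIC) # x2.4 off(170,95)
cv2.imwrite("pics/c2.png",b)
E
```

```text
(no output)
```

View pics/c1.png

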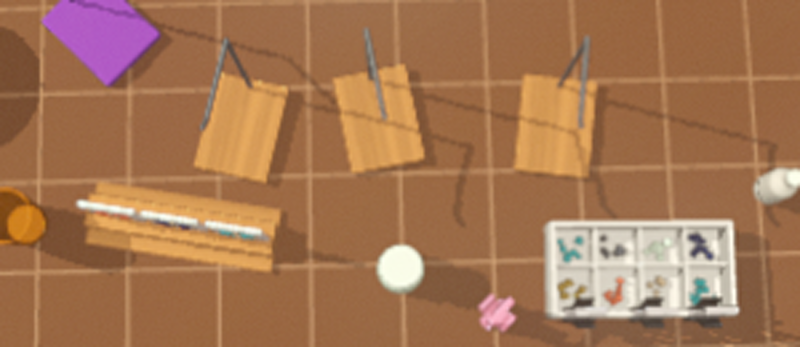

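View pics/c2.png

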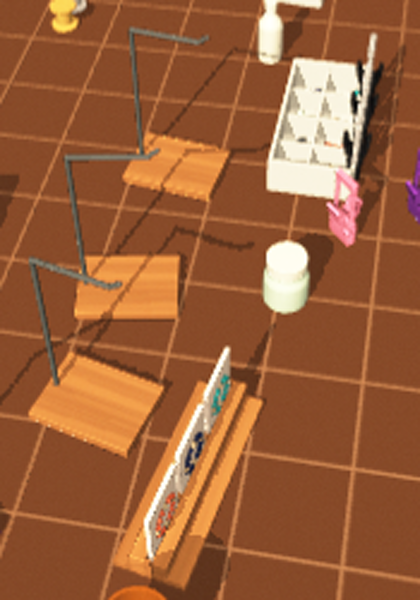

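The top crop shows three wooden stands with grey hooks, the rack with three cards at (105,208), (168,218) and (233,230), and black clips at (578,303), (650,303) and (705,303) on the box's near wall. The side crop confirms the cards carry red, navy and teal bracelets. I'm zooming in on the clips to choose.

```bash
python3 - <<'E'
from h import *
t=cv2.imread("pics/top0.png");s=cv2.imread("pics/side0.png")
a=cv2.resize(t[195:255,295:385],(780,520),interpolation=cv2.INTER_CUBIC)[:300+220]
b=cv2.resize(s[105:185,275:335],(450,600),interpolation=cv2.INTER_CUBIC)
a=cv2.resize(t[200:250,300:380],(480,300),interpolation=cv2.INTER_CUBIC)  # x6 off(300,200)
c=np.zeros((560,800,3),np.uint8); c[:300,:480]=a
b=cv2.resize(s[105:185,280:320],(280,560),interpolation=cv2.INTER_CUBIC) # x7 off(280,105)
c[:,500:780]=b
# rack top x4.
d=cv2.resize(t[185:225,125:210],(476,224),interpolation=cv2.INTER_CUBIC) #x5.6 off(125,185)
c[320:544,:476]=d
cv2.imwrite("pics/c3.png",c)
E
```

```text
(no output)
```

View pics/c3.png

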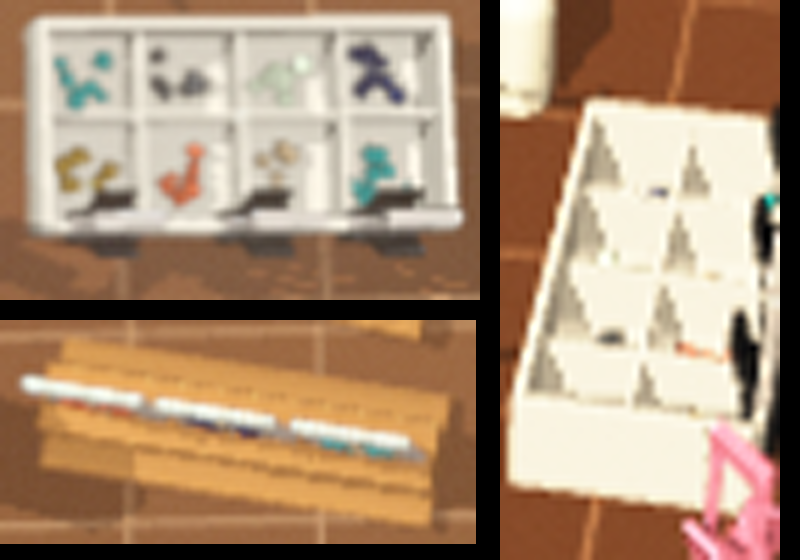

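Black clips are confirmed on the near wall, with pale loop bars at about crop (105,217), (270,218) and (420,216). The rack holds three cards with white top edges. Next I measure by masks.

```bash
python3 - <<'E'
from h import *
np.set_printoptions(precision=4,suppress=True)
t=cv2.imread("pics/top0.png");s=cv2.imread("pics/side0.png")
print("top rim rows (min channel)")
for r in range(232,241): print(r,t[r,303:380].min(1).tolist())
c=np.zeros((600,800,3),np.uint8)
c[:600,:450]=cv2.resize(s[100:180,290:350],(450,600),interpolation=cv2.INTER_CUBIC)  # 7.5 off (290,100)
c[:,460:]=cv2.resize(s[235:335,225:282],(340,600),interpolation=cv2.INTER_CUBIC)[:,:340] # ~6 off(225,235)
cv2.imwrite("pics/c4.png",c)
# wood bases & cards masks in top
hsv=cv2.cvtColor(t,cv2.COLOR_BGR2HSV)
w=cv2.inRange(hsv,(10,110,150),(22,215,255)); w[:140]=0
n,l,st,ce=cv2.connectedComponentsWithStats(w)
for i in range(1,n):
    if st[i,4]>150:
        m=(l==i).astype(np.uint8); cn=cv2.findContours(m,0,1)[0][0]; r=cv2.minAreaRect(cn); print(st[i],r); 
        bx=cv2.boxPoints(r); z=0.014 if st[i,4]<1200 else .03
        print([plane("top",p,z)[:2].round(4).tolist() for p in bx])
wm=((t.min(2)>165)).astype(np.uint8); wm[:190]=0; wm[220:]=0; wm[:,:125]=0; wm[:,210:]=0
n,l,st,ce=cv2.connectedComponentsWithStats(wm)
for i in range(1,n):
    if st[i,4]>15:
        ys,xs=np.where(l==i); print("card",st[i],ce[i],plane("top",ce[i],.093))
E
```

```text
top rim rows (min channel)
232 [75, 115, 163, 189, 215, 221, 192, 171, 165, 180, 189, 190, 144, 72, 69, 84, 83, 78, 80, 123, 190, 212, 198, 183, 139, 98, 71, 71, 82, 101, 162, 192, 198, 217, 220, 197, 178, 184, 151, 85, 71, 68, 64, 65, 76, 132, 181, 199, 222, 230, 230, 214, 185, 180, 209, 180, 114, 72, 74, 83, 72, 62, 64, 61, 57, 56, 71, 107, 174, 176, 179, 210, 230, 116, 56, 60, 60]
233 [73, 114, 161, 189, 216, 220, 199, 195, 192, 198, 198, 180, 116, 57, 51, 51, 52, 52, 67, 141, 202, 213, 199, 194, 185, 152, 89, 92, 134, 171, 190, 197, 200, 218, 219, 194, 176, 146, 92, 60, 50, 53, 53, 55, 86, 167, 193, 198, 221, 231, 230, 214, 184, 179, 211, 203, 158, 91, 75, 66, 50, 51, 50, 48, 44, 56, 116, 135, 173, 173, 177, 208, 227, 130, 58, 62, 60]
234 [73, 116, 162, 190, 216, 220, 199, 196, 188, 178, 169, 137, 81, 75, 76, 76, 86, 95, 112, 154, 201, 212, 199, 199, 197, 180, 148, 161, 186, 193, 196, 198, 210, 213, 195, 168, 139, 99, 68, 89, 96, 93, 93, 93, 112, 177, 197, 200, 220, 230, 229, 212, 185, 178, 200, 179, 141, 113, 73, 60, 68, 75, 93, 93, 93, 102, 158, 156, 158, 154, 155, 165, 179, 12
[... 1841 characters left out ...]
7, 65, 61, 64, 64, 59, 63, 62]
240 [68, 71, 71, 68, 69, 69, 63, 62, 57, 58, 62, 60, 58, 55, 61, 58, 56, 56, 58, 58, 64, 68, 66, 65, 69, 64, 65, 68, 67, 66, 69, 65, 66, 60, 60, 66, 62, 57, 57, 61, 60, 58, 58, 55, 57, 61, 65, 65, 65, 68, 82, 82, 70, 60, 59, 62, 64, 62, 56, 50, 53, 54, 52, 52, 53, 52, 55, 63, 62, 63, 64, 63, 65, 63, 62, 61, 61]
[    0   140   512   244 68191] ((255.5, 261.5), (243.0, 511.0), 90.0)
[[0.7356, 0.8183], [0.6989, -0.8823], [-0.083, -0.8044], [-0.0325, 0.7839]]
card [129 195  21   6  55] [138.9818 197.3818] [0.5249 0.3352 0.093 ]
card [153 199  21   5  54] [162.6296 201.1111] [0.5119 0.2635 0.093 ]
card [177 203  21   5  54] [186.963  205.0185] [0.4983 0.1903 0.093 ]
```

View pics/c4.png

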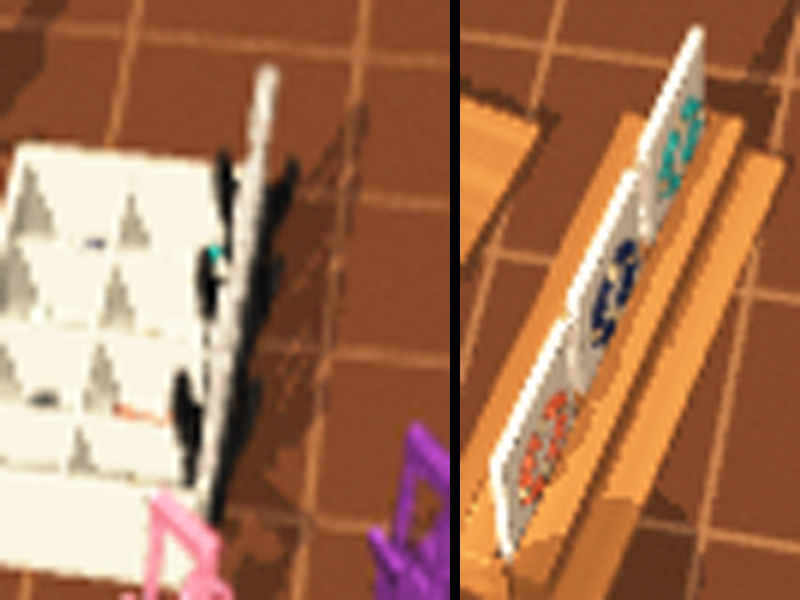

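The side crops show the loop bars in a line, with the far end of the last bar at raw side (325.7,109.3). Card top edges run from (497,465) to (697,32). In the top view the bar ends sit at columns 315, 341.6 and 364.8 (left ends), row 236.

```bash
cat >> h.py <<'E'
def bases(t):
    b,g,r=[t[:,:,i].astype(int) for i in range(3)]
    w=((g>118)&(b<135)&(r>175)&(r-b>70)).astype(np.uint8); w[:130]=0; w[260:]=0;w[:,:115]=0; w[:,400:]=0
    w=cv2.morphologyEx(w,cv2.MORPH_CLOSE,np.ones((3,3)))
    n,l,st,ce=cv2.connectedComponentsWithStats(w); out=[]
    for i in range(1,n):
        if st[i,4]>300:
            cn=max(cv2.findContours((l==i).astype(np.uint8),0,1)[0],key=len)
            out.append((st[i,4],ce[i],cv2.boxPoints(cv2.minAreaRect(cn))))
    return out
E
python3 - <<'E'
from h import *
np.set_printoptions(precision=4,suppress=True)
t=cv2.imread("pics/top0.png")
for a,c,b in bases(t):
    z=.014 if a<1000 else .03
    q=np.array([plane("top",p,z)[:2] for p in b]); print(a,c,"ctr",q.mean(0),"sides",np.linalg.norm(q-np.roll(q,-1,0),axis=1),"angs",np.degrees(np.arctan2(*(np.roll(q,-1,0)-q).T[::-1])))
print("end",two((325.7,109.3),(376.6,235.9)))
for u,v in((321.4,236),(347.7,236),(370.8,235.9)): print(plane("top",(u,v),.12),plane("top",(u,v),.13))
# box outer corners top, z=.05 (c3 crop /6)
for u,v in((27,22),(447,14),(465,232),(32,235)): print("box",plane("top",(300+u/6,200+v/6),.05))
# hook ends c1 crop (/2.667): tip , post-top
for (u,v),(u2,v2) in (((205,128),(226,40)),((384,118),(367,30)),((582,126),(587,38))):
    a=plane("top",(100+u/2.667,120+v/2.667),.222);b=plane("top",(100+u2/2.667,120+v2/2.667),.215)
    print("hook tip",a,"bend",b,np.linalg.norm((a-b)[:2]),np.degrees(np.arctan2(*(b-a)[1::-1])))
E
```

```text
1231 [239.788  167.2161] ctr [0.596  0.0487] sides [0.1988 0.2421 0.1941 0.2397] angs [ -67.5287 -158.969   111.7678   22.1421]
1299 [303.0693 170.1594] ctr [ 0.579  -0.1202] sides [0.3169 0.2226 0.317  0.2149] angs [ -12.3817 -102.5854  166.2247   77.4196]
3228 [181.2252 198.25  ] ctr [0.5134 0.1081] sides [0.6528 0.3584 0.6289 0.358 ] angs [-91.3518 177.31    88.5942   1.1419]
end (array([ 0.3886, -0.37  ,  0.1158]), np.float64(0.0026501077158090688))
[ 0.3943 -0.205   0.12  ] [ 0.3939 -0.2032  0.13  ]
[ 0.3921 -0.2826  0.12  ] [ 0.3917 -0.2802  0.13  ]
[ 0.3903 -0.3514  0.12  ] [ 0.39   -0.3484  0.13  ]
box [ 0.4989 -0.1691  0.05  ]
box [ 0.4976 -0.3906  0.05  ]
box [ 0.3836 -0.3927  0.05  ]
box [ 0.3886 -0.1671  0.05  ]
hook tip [0.585 0.199 0.222] bend [0.6795 0.1786 0.215 ] 0.09671044705632557 -12.225779418340249
hook tip [0.591  0.0158 0.222 ] bend [0.6868 0.0315 0.215 ] 0.09702799670251949 9.297042627665418
hook tip [ 0.5782 -0.1873  0.222 ] bend [ 0.6735 -0.1985  0.215 ] 0.09601026197312765 -6.70899046340272
```

Checks hold: hook lengths come out at 96 mm against the 96 mm given, card spacing at 73–74 mm, and the bar end at 0.116 m. The clips are therefore seated with origin at about z 0.02, bars at y = -0.205, -0.283 and -0.351. I'm going to the first clip.

```bash
cat >> h.py <<'E'
def go(*targets):
    s=manip.state(); w,x,y,z=s["tool_rot"]; phi=np.arctan2(2*(x*y+w*z),1-2*(y*y+z*z)); c,sn=np.cos(phi),np.sin(phi)
    print("t%.1f tcp %s phi %.1f w %.3f gf %.1f F %s"%(s["time"],s["tool_pos"].round(4),np.degrees(phi),s["gripper_width"],s["grasp_force"],s["contact_force"].round(1)))
    for X,Y,Z,P in targets:
        d=np.array([X,Y,Z])-s["tool_pos"]; yaw=(phi-np.radians(P)+np.pi)%(2*np.pi)-np.pi
        print("dx %.4f dy %.4f dz %.4f yaw %.4f"%((c*d[0]+sn*d[1])/.5,(sn*d[0]-c*d[1])/.5,-d[2]/.5,yaw/1.5))
E
python3 -c "
from h import *
go((.392,-.2045,.2,88.8),(.392,-.2045,.055,88.8))"
```

```text
t0.1 tcp [ 0.1695 -0.601   0.2302] phi 15.7 w 1.001 gf 0.0 F [ 0.  -0.2 -0.6]
dx 0.6435 dy -0.6425 dz 0.0603 yaw -0.8500
dx 0.6435 dy -0.6425 dz 0.3503 yaw -0.8500
```

send_rows([
  {"dx":0.6435,"dy":-0.6425,"dz":0.06,"yaw":-0.85,"claw":-1},
  {"dx":0.6435,"dy":-0.6425,"dz":0.06,"yaw":-0.85,"claw":-1},
  {"dx":0.6435,"dy":-0.6425,"dz":0.06,"yaw":-0.85,"claw":-1},
  {"dx":0.6435,"dy":-0.6425,"dz":0.06,"yaw":-0.85,"claw":-1},
  {"dx":0.6435,"dy":-0.6425,"dz":0.06,"yaw":-0.85,"claw":-1},
  {"dx":0.6435,"dy":-0.6425,"dz":0.06,"yaw":-0.85,"claw":-1},
  {"dx":0.6435,"dy":-0.6425,"dz":0.06,"yaw":-0.85,"claw":-1},
  {"dx":0.6435,"dy":-0.6425,"dz":0.06,"yaw":-0.85,"claw":-1},
  {"dx":0.6435,"dy":-0.6425,"dz":0.06,"yaw":-0.85,"claw":-1},
  {"dx":0.6435,"dy":-0.6425,"dz":0.06,"yaw":-0.85,"claw":-1},
])

```text
time: 1.35
tool_pos: [0.3917, -0.2056, 0.2011]
tool_rot: [-0.0, 0.715, 0.699, -0.0]
contact_force: [0.3, 0.1, 0.1]
gripper_width: 1.0
grasp_force: 0.0
```

```bash
python3 -c "
from h import *
go((.392,-.2045,.055,88.8))
t=snap('side','s1'); cv2.imwrite('pics/s1c.png',cv2.resize(t[60:200,260:400],(600,600),interpolation=cv2.INTER_CUBIC))
snap('top','t1')"
```

```text
t1.4 tcp [ 0.3917 -0.2056  0.2011] phi 88.8 w 1.000 gf 0.0 F [0.3 0.1 0.1]
dx 0.0022 dy 0.0005 dz 0.2923 yaw -0.0005
```

View pics/s1c.png

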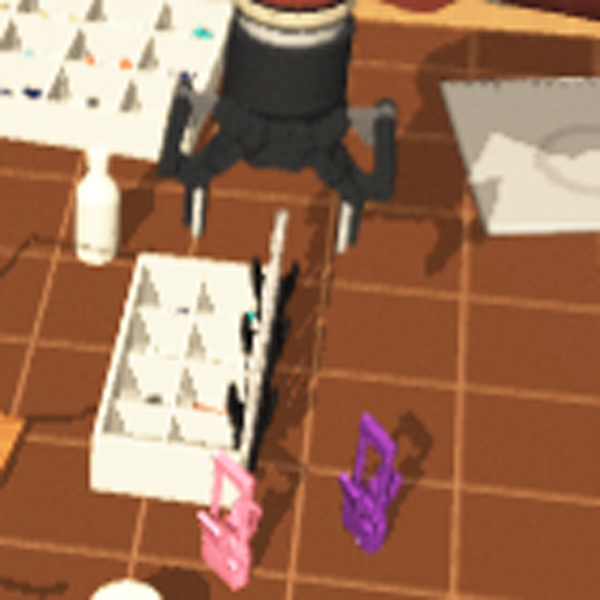

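The side view shows the open gripper centred over the black clips, with the pink and purple pegs to the right and clear of the fingers. Descending.

send_rows([
  {"dx":0.002,"dz":0.1,"claw":-1},
  {"dx":0.002,"dz":0.2,"claw":-1},
  {"dx":0.002,"dz":0.26,"claw":-1},
  {"dx":0.002,"dz":0.29,"claw":-1},
  {"dx":0.002,"dz":0.292,"claw":-1},
  {"dx":0.002,"dz":0.292,"claw":-1},
  {"dx":0.002,"dz":0.292,"claw":1},
  {"dx":0.002,"dz":0.292,"claw":1},
  {"dx":0.002,"dz":0.292,"claw":1},
  {"dx":0.002,"dz":0.292,"claw":1},
  {"dx":0.002,"dz":0.292,"claw":1},
  {"dx":0.002,"dz":0.292,"claw":1},
  {"dx":0.002,"dz":0.292,"claw":1},
  {"dx":0.002,"dz":0.292,"claw":1},
])

```text
invalid input
```

send_rows([
  {"dx":0.002,"dy":0,"dz":0.1,"yaw":0,"claw":-1},
  {"dx":0.002,"dy":0,"dz":0.2,"yaw":0,"claw":-1},
  {"dx":0.002,"dy":0,"dz":0.26,"yaw":0,"claw":-1},
  {"dx":0.002,"dy":0,"dz":0.29,"yaw":0,"claw":-1},
  {"dx":0.002,"dy":0,"dz":0.292,"yaw":0,"claw":-1},
  {"dx":0.002,"dy":0,"dz":0.292,"yaw":0,"claw":-1},
  {"dx":0.002,"dy":0,"dz":0.292,"yaw":0,"claw":1},
  {"dx":0.002,"dy":0,"dz":0.292,"yaw":0,"claw":1},
  {"dx":0.002,"dy":0,"dz":0.292,"yaw":0,"claw":1},
  {"dx":0.002,"dy":0,"dz":0.292,"yaw":0,"claw":1},
  {"dx":0.002,"dy":0,"dz":0.292,"yaw":0,"claw":1},
  {"dx":0.002,"dy":0,"dz":0.292,"yaw":0,"claw":1},
  {"dx":0.002,"dy":0,"dz":0.292,"yaw":0,"claw":1},
  {"dx":0.002,"dy":0,"dz":0.292,"yaw":0,"claw":1},
])

```text
time: 3.2
tool_pos: [0.394, -0.2054, 0.0578]
tool_rot: [0.002, 0.714, 0.7, 0.0]
contact_force: [0.1, -0.8, 7.9]
gripper_width: 0.255
grasp_force: 63.2
```

send_rows([
  {"dx":0,"dy":0,"dz":-0.02,"yaw":0,"claw":1},
  {"dx":0,"dy":0,"dz":-0.06,"yaw":0,"claw":1},
  {"dx":0,"dy":0,"dz":-0.14,"yaw":0,"claw":1},
  {"dx":0,"dy":0,"dz":-0.24,"yaw":0,"claw":1},
  {"dx":0,"dy":0,"dz":-0.29,"yaw":0,"claw":1},
  {"dx":0,"dy":0,"dz":-0.29,"yaw":0,"claw":1},
  {"dx":0,"dy":0,"dz":-0.29,"yaw":0,"claw":1},
])

```text
time: 4.08
tool_pos: [0.3914, -0.2034, 0.1986]
tool_rot: [-0.001, 0.714, 0.7, -0.0]
contact_force: [0.1, -0.2, -0.3]
gripper_width: 0.256
grasp_force: 62.0
```

```bash
python3 -c "
from h import *
go((.4983,.1903,.25,79.5),(.4983,.1903,.115,79.5))
t=snap('side','s2'); u,v=map(int,proj('side',manip.state()['tool_pos'])); print(u,v); cv2.imwrite('pics/s2c.png',cv2.resize(t[max(v-60,0):v+40,u-50:u+50],(600,600),interpolation=cv2.INTER_CUBIC))
"
```

```text
t4.1 tcp [ 0.3914 -0.2034  0.1986] phi 88.8 w 0.256 gf 62.0 F [ 0.1 -0.2 -0.3]
dx 0.7918 dy 0.1973 dz -0.1027 yaw 0.1082
dx 0.7918 dy 0.1973 dz 0.1673 yaw 0.1082
321 120
```

View pics/s2c.png

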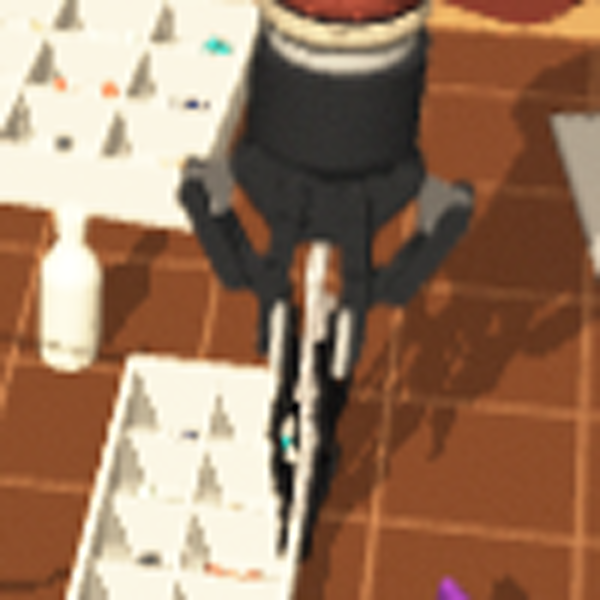

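The clip came off the rim and is held between the pads, loop upright at crop (318,260). The glue bottle, at (70,290), stands clear. Going to the teal card.

send_rows([
  {"dx":0.792,"dy":0.197,"dz":-0.103,"yaw":0.108,"claw":1},
  {"dx":0.792,"dy":0.197,"dz":-0.103,"yaw":0.108,"claw":1},
  {"dx":0.792,"dy":0.197,"dz":-0.103,"yaw":0.108,"claw":1},
  {"dx":0.792,"dy":0.197,"dz":-0.103,"yaw":0.108,"claw":1},
  {"dx":0.792,"dy":0.197,"dz":-0.103,"yaw":0.108,"claw":1},
  {"dx":0.792,"dy":0.197,"dz":-0.103,"yaw":0.108,"claw":1},
  {"dx":0.792,"dy":0.197,"dz":-0.103,"yaw":0.108,"claw":1},
  {"dx":0.792,"dy":0.197,"dz":-0.103,"yaw":0.108,"claw":1},
  {"dx":0.792,"dy":0.197,"dz":-0.103,"yaw":0.108,"claw":1},
  {"dx":0.792,"dy":0.197,"dz":-0.103,"yaw":0.108,"claw":1},
  {"dx":0.792,"dy":0.197,"dz":0.02,"yaw":0.108,"claw":1},
  {"dx":0.792,"dy":0.197,"dz":0.06,"yaw":0.108,"claw":1},
  {"dx":0.792,"dy":0.197,"dz":0.06,"yaw":0.108,"claw":1},
  {"dx":0.792,"dy":0.197,"dz":0.06,"yaw":0.108,"claw":1},
])

```text
time: 5.88
tool_pos: [0.5001, 0.1898, 0.1725]
tool_rot: [0.001, 0.769, 0.639, 0.001]
contact_force: [0.3, -0.6, -0.3]
gripper_width: 0.25
grasp_force: 62.0
```

```bash
python3 -c "
from h import *
go((.4983,.1903,.115,79.5),(.4983,.1903,.103,79.5))
t=snap('side','s3'); u,v=map(int,proj('side',manip.state()['tool_pos'])); print(u,v); a=cv2.resize(t[v-30:v+50,u-35:u+25],(450,600),interpolation=cv2.INTER_CUBIC)
t=snap('top','t3');u,v=map(int,proj('top',manip.state()['tool_pos']));print(u,v);b=cv2.resize(t[v-30:v+30,u-20:u+15],(340,600)); cv2.imwrite('pics/s3c.png',np.hstack([a,b]))
"
```

```text
t5.9 tcp [0.5001 0.1898 0.1725] phi 79.5 w 0.250 gf 62.0 F [ 0.3 -0.6 -0.3]
dx 0.0003 dy -0.0038 dz 0.1149 yaw -0.0001
dx 0.0003 dy -0.0038 dz 0.1389 yaw -0.0001
258 228
182 200
```

View pics/s3c.png

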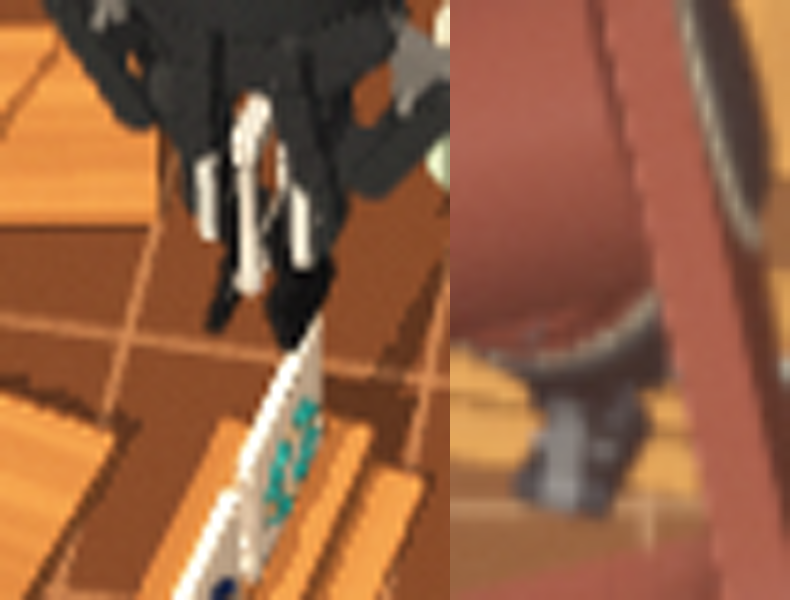

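The clip is held open over the teal card: jaw tips at crop (215,330) and (290,345), card top edge from (318,315) to (245,490). Checking alignment numerically.

```bash
python3 -c "
from h import *
print(proj('side',(.5,.19,.1347)),'seen gap 256.6,243')
print(proj('side',(.4983,.1903,.093)),'seen card mid 260.5,251.6')
for p in ((.4983,.1903),):
  for e in (-.032,.032): print(proj('side',(p[0]+.183*e,p[1]+.983*e,.093)))
print(plane('side',(256.6,243),.1347),plane('side',(260.5,251.6),.093))
"
```

```text
[258.71948499 238.88722103] seen gap 256.6,243
[259.70896977 249.64105927] seen card mid 260.5,251.6
[264.35068685 239.74287618]
[254.88921868 259.92148853]
[0.50268575 0.2027033  0.1347    ] [0.49536236 0.19568264 0.093     ]
```

send_rows([
  {"dx":0,"dy":-0.005,"dz":0.03,"yaw":0,"claw":1},
  {"dx":0,"dy":-0.005,"dz":0.05,"yaw":0,"claw":1},
  {"dx":0,"dy":-0.005,"dz":0.07,"yaw":0,"claw":1},
  {"dx":0,"dy":-0.005,"dz":0.09,"yaw":0,"claw":1},
  {"dx":0,"dy":-0.005,"dz":0.11,"yaw":0,"claw":1},
  {"dx":0,"dy":-0.005,"dz":0.125,"yaw":0,"claw":1},
  {"dx":0,"dy":-0.005,"dz":0.13,"yaw":0,"claw":1},
  {"dx":0,"dy":-0.005,"dz":0.135,"yaw":0,"claw":1},
  {"dx":0,"dy":-0.005,"dz":0.135,"yaw":0,"claw":1},
])

```text
time: 7.1
tool_pos: [0.4966, 0.1903, 0.1029]
tool_rot: [0.0, 0.769, 0.64, 0.0]
contact_force: [-0.1, -0.1, -0.1]
gripper_width: 0.255
grasp_force: 62.0
```

send_rows([
  {"dx":0,"dy":0,"dz":0.003,"yaw":0,"claw":1},
  {"dx":0,"dy":0,"dz":0.006,"yaw":0,"claw":1},
  {"dx":0,"dy":0,"dz":0.006,"yaw":0,"claw":1},
])

```text
time: 7.48
tool_pos: [0.4973, 0.1903, 0.1009]
tool_rot: [0.001, 0.769, 0.64, 0.001]
contact_force: [-0.7, -1.2, 4.2]
gripper_width: 0.261
grasp_force: 62.6
```

Pin contact came at z 0.101, as predicted. I'm releasing, rising, and turning for the loop grip.

send_rows([
  {"dx":0,"dy":0,"dz":0,"yaw":0,"claw":-1},
  {"dx":0,"dy":0,"dz":0,"yaw":0,"claw":-1},
  {"dx":0,"dy":0,"dz":0,"yaw":0,"claw":-1},
  {"dx":0,"dy":0,"dz":0,"yaw":0,"claw":-1},
  {"dx":0,"dy":0,"dz":0,"yaw":0,"claw":-1},
  {"dx":0,"dy":0,"dz":0,"yaw":0,"claw":-1},
  {"dx":0,"dy":0,"dz":-0.1,"yaw":0,"claw":-1},
  {"dx":0,"dy":0,"dz":-0.2,"yaw":0,"claw":-1},
  {"dx":0,"dy":0,"dz":-0.2,"yaw":0,"claw":-1},
  {"dx":0,"dy":0,"dz":-0.2,"yaw":0,"claw":-1},
])

```text
time: 8.72
tool_pos: [0.4962, 0.1902, 0.1994]
tool_rot: [-0.0, 0.769, 0.64, -0.0]
contact_force: [-0.3, 0.1, -0.6]
gripper_width: 1.003
grasp_force: 0.0
```

```bash
python3 -c "
from h import *
go((.4973,.1903,.201,-10.5),(.4973,.1903,.136,-10.5))
t=snap('side','s4'); u,v=map(int,proj('side',(.497,.19,.11))); a=cv2.resize(t[v-40:v+40,u-30:u+30],(450,600),interpolation=cv2.INTER_CUBIC)
cv2.imwrite('pics/s4c.png',a)
"
```

```text
t8.7 tcp [0.4962 0.1902 0.1994] phi 79.5 w 1.003 gf 0.0 F [-0.3  0.1 -0.6]
dx 0.0005 dy 0.0021 dz -0.0031 yaw 1.0474
dx 0.0005 dy 0.0021 dz 0.1269 yaw 1.0474
```

View pics/s4c.png

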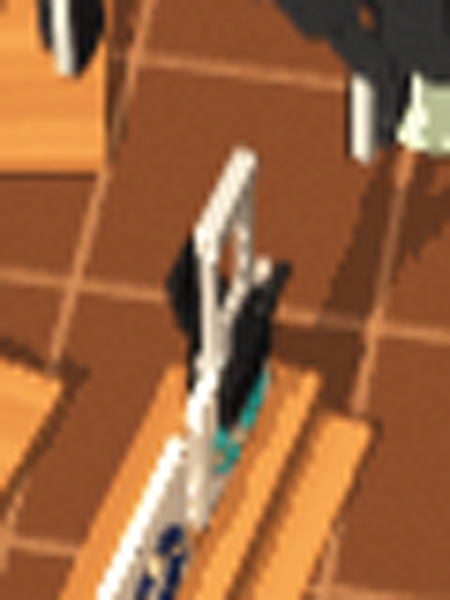

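The clip has closed on the middle of the teal card, loop upright with bar at crop (230,195). Turning 90° to grip the loop from its ends.

send_rows([
  {"dx":0,"dy":0.001,"dz":0,"yaw":-0.9,"claw":-1},
  {"dx":0,"dy":0.001,"dz":0,"yaw":-0.9,"claw":-1},
  {"dx":0,"dy":0.001,"dz":0,"yaw":-0.9,"claw":-1},
  {"dx":0,"dy":0.001,"dz":0,"yaw":-0.9,"claw":-1},
  {"dx":0,"dy":0.001,"dz":0,"yaw":-0.9,"claw":-1},
  {"dx":0,"dy":0.001,"dz":0,"yaw":-0.9,"claw":-1},
  {"dx":0,"dy":0.001,"dz":0,"yaw":-0.9,"claw":-1},
  {"dx":0,"dy":0.001,"dz":0,"yaw":-0.9,"claw":-1},
  {"dx":0,"dy":0.001,"dz":0,"yaw":-0.9,"claw":-1},
])

```text
time: 9.9
tool_pos: [0.4959, 0.1899, 0.1977]
tool_rot: [-0.002, 0.201, 0.98, -0.001]
contact_force: [0.2, -0.4, 0.1]
gripper_width: 1.0
grasp_force: 0.0
```

```bash
python3 -c "
from h import *
go((.4965,.1903,.133,169.5))
"
```

```text
t9.9 tcp [0.4959 0.1899 0.1977] phi 156.8 w 1.000 gf 0.0 F [ 0.2 -0.4  0.1]
dx -0.0007 dy 0.0011 dz 0.1294 yaw -0.1474
```

send_rows([
  {"dx":-0.0005,"dy":0.001,"dz":0,"yaw":-0.147,"claw":-1},
  {"dx":-0.0005,"dy":0.001,"dz":0,"yaw":-0.147,"claw":-1},
  {"dx":-0.0005,"dy":0.001,"dz":0.05,"yaw":-0.147,"claw":-1},
  {"dx":-0.0005,"dy":0.001,"dz":0.1,"yaw":-0.147,"claw":-1},
  {"dx":-0.0005,"dy":0.001,"dz":0.129,"yaw":-0.147,"claw":-1},
  {"dx":-0.0005,"dy":0.001,"dz":0.129,"yaw":-0.147,"claw":-1},
  {"dx":-0.0005,"dy":0.001,"dz":0.129,"yaw":-0.147,"claw":1},
  {"dx":-0.0005,"dy":0.001,"dz":0.129,"yaw":-0.147,"claw":1},
  {"dx":-0.0005,"dy":0.001,"dz":0.129,"yaw":-0.147,"claw":1},
  {"dx":-0.0005,"dy":0.001,"dz":0.129,"yaw":-0.147,"claw":1},
  {"dx":-0.0005,"dy":0.001,"dz":0.129,"yaw":-0.147,"claw":1},
  {"dx":-0.0005,"dy":0.001,"dz":0.129,"yaw":-0.147,"claw":1},
])

```text
time: 11.4
tool_pos: [0.4977, 0.1905, 0.1358]
tool_rot: [0.0, 0.092, 0.996, -0.0]
contact_force: [-0.4, -1.5, 4.2]
gripper_width: 0.402
grasp_force: 59.5
```

```bash
python3 -c "
from h import *
T=[(205,128),(384,118),(582,126)];S=[(118,285),(157,153),(206,39)]
B=[(226,40),(367,30),(587,38)];SB=[(33,262),(68,158),(133,31)]
for t,s in list(zip(T,S))+list(zip(B,SB)):
  print(two((170+s[0]/2.4,95+s[1]/2.4),(100+t[0]/2.667,120+t[1]/2.667)))
a=cv2.imread('pics/side0.png').astype(int);b=snap('side','s5').astype(int)
d=np.abs(a-b).max(2)>60; d[:,262:]=0
print(d.sum(),[ (x.min(),x.max()) for x in np.where(d)] if d.any() else '')
go((.4977,.1905,.28,169.5))
"
```

```text
(array([0.58615208, 0.19953351, 0.21947672]), np.float64(0.0012600592406643684))
(array([0.59095306, 0.01580562, 0.22019051]), np.float64(0.0009534080097424948))
(array([ 0.57782544, -0.1877681 ,  0.21962133]), np.float64(0.0016330368130124413))
(array([0.67857078, 0.17871126, 0.21236855]), np.float64(0.0032714368013065463))
(array([0.68543002, 0.03135018, 0.2134693 ]), np.float64(0.003522228181763694))
(array([ 0.67114765, -0.19902969,  0.21294146]), np.float64(0.005723278977766938))
1671 [(np.int64(116), np.int64(262)), (np.int64(236), np.int64(261))]
t11.4 tcp [0.4977 0.1904 0.1358] phi 169.5 w 0.402 gf 59.6 F [-1.3 -0.9  4.3]
dx 0.0000 dy 0.0001 dz -0.2885 yaw -0.0001
```

Two-view hook tips agree within 2 mm at z of about 0.22, and the stands have not moved. Lifting the card.

send_rows([
  {"dx":0,"dy":0,"dz":-0.02,"yaw":0,"claw":1},
  {"dx":0,"dy":0,"dz":-0.05,"yaw":0,"claw":1},
  {"dx":0,"dy":0,"dz":-0.1,"yaw":0,"claw":1},
  {"dx":0,"dy":0,"dz":-0.17,"yaw":0,"claw":1},
  {"dx":0,"dy":0,"dz":-0.23,"yaw":0,"claw":1},
  {"dx":0,"dy":0,"dz":-0.27,"yaw":0,"claw":1},
  {"dx":0,"dy":0,"dz":-0.288,"yaw":0,"claw":1},
  {"dx":0,"dy":0,"dz":-0.288,"yaw":0,"claw":1},
  {"dx":0,"dy":0,"dz":-0.288,"yaw":0,"claw":1},
])

```text
time: 12.58
tool_pos: [0.4967, 0.1904, 0.2777]
tool_rot: [-0.001, 0.092, 0.996, -0.0]
contact_force: [-0.1, -0.7, -1.6]
gripper_width: 0.405
grasp_force: 59.8
```

```bash
python3 -c "
from h import *
go((.546,.207,.28,167.8),(.546,.207,.2175,167.8))
t=snap('side','s6'); u,v=map(int,proj('side',(.497,.19,.25))); a=cv2.resize(t[v-40:v+60,u-40:u+40],(480,600),interpolation=cv2.INTER_CUBIC)
cv2.imwrite('pics/s6c.png',a);print(u,v)
"
```

```text
t12.6 tcp [0.4967 0.1904 0.2777] phi 169.5 w 0.405 gf 59.8 F [-0.1 -0.7 -1.6]
dx -0.0908 dy 0.0506 dz -0.0046 yaw 0.0197
dx -0.0908 dy 0.0506 dz 0.1204 yaw 0.0197
259 206
```

View pics/s6c.png

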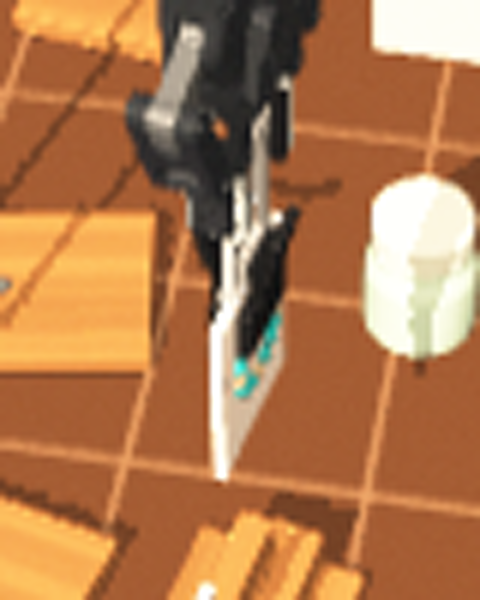

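The teal card hangs from the clip upright below the fingers, bottom corner at crop (220,475), clear of the jar at (420,270). I'm moving in front of hook A.

send_rows([
  {"dx":-0.091,"dy":0.05,"dz":-0.005,"yaw":0.02,"claw":1},
  {"dx":-0.091,"dy":0.05,"dz":-0.005,"yaw":0.02,"claw":1},
  {"dx":-0.091,"dy":0.05,"dz":0.05,"yaw":0.02,"claw":1},
  {"dx":-0.091,"dy":0.05,"dz":0.09,"yaw":0.02,"claw":1},
  {"dx":-0.091,"dy":0.05,"dz":0.12,"yaw":0.02,"claw":1},
  {"dx":-0.091,"dy":0.05,"dz":0.12,"yaw":0.02,"claw":1},
  {"dx":-0.091,"dy":0.05,"dz":0.12,"yaw":0.02,"claw":1},
])

```text
time: 13.5
tool_pos: [0.547, 0.2069, 0.2203]
tool_rot: [0.001, 0.106, 0.994, 0.0]
contact_force: [0.3, -0.7, -1.0]
gripper_width: 0.406
grasp_force: 60.0
```

```bash
cat >> h.py <<'E'
def edges(name,box):
    """print white columns extents of held loop/hook region"""
    pass
E
python3 -c "
from h import *
d=np.array([.977,-.211]);tip=np.array([.5855,.1992])
p=tip+.024*d
go((*(tip-.03*d),.2175,167.8),(*p,.2175,167.8),(*p,.203,167.8))
t=snap('side','s7'); u,v=map(int,proj('side',(.565,.203,.22))); a=cv2.resize(t[v-30:v+30,u-40:u+40],(800,600),interpolation=cv2.INTER_CUBIC)
cv2.imwrite('pics/s7c.png',a);print(u,v)
"
```

```text
t13.5 tcp [0.547  0.2069 0.2203] phi 167.8 w 0.406 gf 60.0 F [ 0.3 -0.7 -1. ]
dx -0.0185 dy 0.0012 dz 0.0055 yaw -0.0002
dx -0.1265 dy 0.0013 dz 0.0055 yaw -0.0002
dx -0.1265 dy 0.0013 dz 0.0345 yaw -0.0002
228 216
```

View pics/s7c.png

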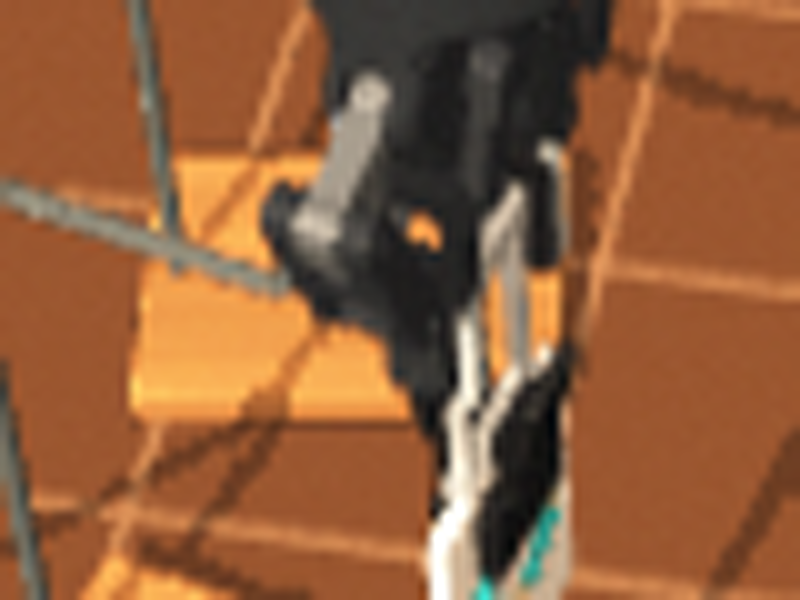

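The clip's window, between legs at crop (470,350) and (515,280), faces the hook, whose tip is just hidden behind the finger at (285,285). I'm advancing slowly while watching the force.

send_rows([
  {"dx":-0.0185,"dy":0.001,"dz":0.0055,"yaw":0,"claw":1},
  {"dx":-0.0185,"dy":0.001,"dz":0.0055,"yaw":0,"claw":1},
  {"dx":-0.035,"dy":0.001,"dz":0.0055,"yaw":0,"claw":1},
  {"dx":-0.05,"dy":0.001,"dz":0.0055,"yaw":0,"claw":1},
  {"dx":-0.065,"dy":0.001,"dz":0.0055,"yaw":0,"claw":1},
  {"dx":-0.08,"dy":0.001,"dz":0.0055,"yaw":0,"claw":1},
  {"dx":-0.08,"dy":0.001,"dz":0.0055,"yaw":0,"claw":1},
])

```text
time: 14.42
tool_pos: [0.5864, 0.1987, 0.2164]
tool_rot: [-0.0, 0.107, 0.994, -0.0]
contact_force: [-1.3, -1.3, -1.3]
gripper_width: 0.408
grasp_force: 60.0
```

send_rows([
  {"dx":-0.015,"dy":0,"dz":-0.001,"yaw":0,"claw":1},
  {"dx":-0.03,"dy":0,"dz":-0.001,"yaw":0,"claw":1},
  {"dx":-0.045,"dy":0,"dz":-0.001,"yaw":0,"claw":1},
  {"dx":-0.045,"dy":0,"dz":-0.001,"yaw":0,"claw":1},
])

```text
time: 14.92
tool_pos: [0.6084, 0.1939, 0.217]
tool_rot: [-0.0, 0.107, 0.994, -0.0]
contact_force: [-0.7, -0.6, -1.0]
gripper_width: 0.403
grasp_force: 60.0
```

```bash
python3 -c "
from h import *
d=np.array([.977,-.211]);tip=np.array([.5855,.1992])
p=tip+.024*d
go((*p,.203,167.8))
a=cv2.imread('pics/side0.png').astype(int);b=snap('side','s8').astype(int)
d=np.abs(a-b).max(2)>50; d[:,225:]=0; d=d[205:290]; print(d.sum(), [(x.min(),x.max()) for x in np.where(d)] if d.any() else '')
"
```

```text
t14.9 tcp [0.6084 0.1939 0.217 ] phi 167.8 w 0.403 gf 60.0 F [-0.7 -0.6 -1. ]
dx -0.0010 dy 0.0007 dz 0.0279 yaw -0.0006
687 [(np.int64(0), np.int64(50)), (np.int64(189), np.int64(222))]
```

send_rows([
  {"dx":0,"dy":0,"dz":0.012,"yaw":0,"claw":1},
  {"dx":0,"dy":0,"dz":0.02,"yaw":0,"claw":1},
  {"dx":0,"dy":0,"dz":0.025,"yaw":0,"claw":1},
  {"dx":0,"dy":0,"dz":0.028,"yaw":0,"claw":1},
  {"dx":0,"dy":0,"dz":0.028,"yaw":0,"claw":1},
])

```text
time: 15.6
tool_pos: [0.6078, 0.1941, 0.203]
tool_rot: [-0.0, 0.106, 0.994, -0.0]
contact_force: [0.4, -0.4, -0.4]
gripper_width: 0.406
grasp_force: 60.0
```

send_rows([
  {"dx":0,"dy":0,"dz":0.003,"yaw":0,"claw":1},
  {"dx":0,"dy":0,"dz":0.003,"yaw":0,"claw":1},
])

```text
time: 15.85
tool_pos: [0.6079, 0.1941, 0.2015]
tool_rot: [0.0, 0.106, 0.994, 0.0]
contact_force: [-0.1, 0.1, -1.4]
gripper_width: 0.406
grasp_force: 60.0
```

send_rows([
  {"dx":0,"dy":0,"dz":0.003,"yaw":0,"claw":1},
  {"dx":0,"dy":0,"dz":0.003,"yaw":0,"claw":1},
])

```text
time: 16.1
tool_pos: [0.608, 0.1941, 0.2002]
tool_rot: [0.0, 0.106, 0.994, 0.0]
contact_force: [0.7, -0.2, -0.9]
gripper_width: 0.408
grasp_force: 60.2
```

send_rows([
  {"dx":0,"dy":0,"dz":0.003,"yaw":0,"claw":1},
  {"dx":0,"dy":0,"dz":0.003,"yaw":0,"claw":1},
])

```text
time: 16.35
tool_pos: [0.6081, 0.1941, 0.2]
tool_rot: [0.0, 0.106, 0.994, 0.0]
contact_force: [-3.0, -0.6, 5.2]
gripper_width: 0.409
grasp_force: 60.7
```

send_rows([
  {"dx":0,"dy":0,"dz":0.003,"yaw":0,"claw":1},
  {"dx":0,"dy":0,"dz":0.003,"yaw":0,"claw":1},
])

```text
time: 16.6
tool_pos: [0.6082, 0.1942, 0.1998]
tool_rot: [0.001, 0.106, 0.994, 0.0]
contact_force: [-5.3, -0.6, 9.8]
gripper_width: 0.405
grasp_force: 61.2
```

```bash
python3 -c "
from h import *
go()
t=snap('side','s9'); u,v=map(int,proj('side',(.61,.194,.218))); a=cv2.resize(t[v-30:v+30,u-40:u+40],(800,600),interpolation=cv2.INTER_CUBIC)
cv2.imwrite('pics/s9c.png',a);print(u,v)
"
```

```text
t16.6 tcp [0.6082 0.1942 0.1998] phi 167.8 w 0.405 gf 61.2 F [-5.3 -0.6  9.8]
209 211
```

View pics/s9c.png

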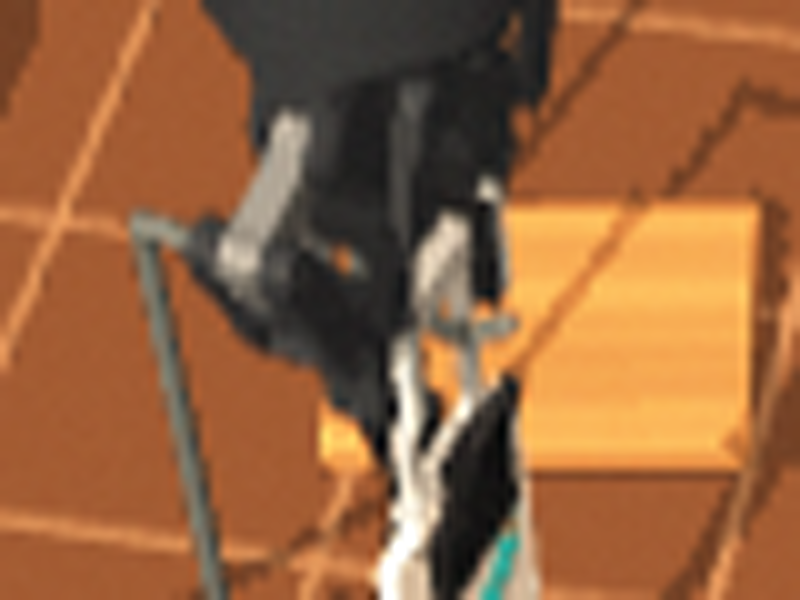

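The hook rod passes through the loop window, its tip protruding at crop (515,322), and the bar rests on the rod. I'm easing up and releasing gently. In the same call the gripper then rises clear.

send_rows([
  {"dx":0,"dy":0,"dz":-0.005,"yaw":0,"claw":1},
  {"dx":0,"dy":0,"dz":-0.005,"yaw":0,"claw":1},
  {"dx":0,"dy":0,"dz":-0.005,"yaw":0,"claw":-1},
  {"dx":0,"dy":0,"dz":-0.005,"yaw":0,"claw":-1},
  {"dx":0,"dy":0,"dz":-0.005,"yaw":0,"claw":-1},
  {"dx":0,"dy":0,"dz":-0.005,"yaw":0,"claw":-1},
  {"dx":0,"dy":0,"dz":-0.005,"yaw":0,"claw":-1},
  {"dx":0,"dy":0,"dz":-0.005,"yaw":0,"claw":-1},
  {"dx":0,"dy":0,"dz":-0.06,"yaw":0,"claw":-1},
  {"dx":0,"dy":0,"dz":-0.14,"yaw":0,"claw":-1},
  {"dx":0,"dy":0,"dz":-0.2,"yaw":0,"claw":-1},
  {"dx":0,"dy":0,"dz":-0.2,"yaw":0,"claw":-1},
])

```text
time: 18.15
tool_pos: [0.6093, 0.1944, 0.301]
tool_rot: [0.003, 0.106, 0.994, 0.001]
contact_force: [0.7, -0.7, 1.2]
gripper_width: 1.001
grasp_force: 0.0
```

```bash
python3 -c "
from h import *
go((.392,-.281,.26,168),(.392,-.281,.26,88.8))
t=snap('side','s10')
"
```

```text
t18.1 tcp [0.6093 0.1944 0.301 ] phi 167.8 w 1.001 gf 0.0 F [ 0.7 -0.7  1.2]
dx 0.2235 dy -1.0212 dz 0.0821 yaw -0.0026
dx 0.2235 dy -1.0212 dz 0.0821 yaw 0.9190
```

send_rows([
  {"dx":0.21,"dy":-0.95,"dz":0.08,"yaw":0.919,"claw":-1},
  {"dx":0.21,"dy":-0.95,"dz":0.08,"yaw":0.919,"claw":-1},
  {"dx":0.21,"dy":-0.95,"dz":0.08,"yaw":0.919,"claw":-1},
  {"dx":0.21,"dy":-0.95,"dz":0.08,"yaw":0.919,"claw":-1},
  {"dx":0.21,"dy":-0.95,"dz":0.08,"yaw":0.919,"claw":-1},
  {"dx":0.21,"dy":-0.95,"dz":0.08,"yaw":0.919,"claw":-1},
  {"dx":0.21,"dy":-0.95,"dz":0.08,"yaw":0.919,"claw":-1},
  {"dx":0.21,"dy":-0.95,"dz":0.08,"yaw":0.919,"claw":-1},
  {"dx":0.21,"dy":-0.95,"dz":0.08,"yaw":0.919,"claw":-1},
  {"dx":0.21,"dy":-0.95,"dz":0.08,"yaw":0.919,"claw":-1},
  {"dx":0.21,"dy":-0.95,"dz":0.08,"yaw":0.919,"claw":-1},
])

```text
time: 19.58
tool_pos: [0.4051, -0.2467, 0.2564]
tool_rot: [-0.0, 0.714, 0.7, 0.0]
contact_force: [0.1, -0.5, -0.4]
gripper_width: 0.999
grasp_force: 0.0
```

```bash
python3 -c "
from h import *
go((.391,-.282,.15,88.8),(.391,-.282,.056,88.8))
t=snap('side','s11'); tt=snap('top','t11')
a=cv2.resize(t[180:330,170:290],(480,600),interpolation=cv2.INTER_CUBIC)
b=cv2.resize(tt[140:230,120:168],(320,600),interpolation=cv2.INTER_CUBIC)
cv2.imwrite('pics/s11c.png',np.hstack([a,b]))
d=np.abs(cv2.imread('pics/s10.png').astype(int)-t).max(2)>40; print(d[190:290,180:235].sum())
for r in bases(tt): print(r[:2])
"
```

```text
t19.6 tcp [ 0.4051 -0.2467  0.2564] phi 88.9 w 0.999 gf 0.0 F [ 0.1 -0.5 -0.4]
dx -0.0711 dy -0.0269 dz 0.2129 yaw 0.0014
dx -0.0711 dy -0.0269 dz 0.4009 yaw 0.0014
75
(np.int32(1083), array([242.04062789, 164.51246537]))
(np.int32(1271), array([303.98583792, 169.98583792]))
(np.int32(3280), array([182.35762195, 200.13597561]))
```

View pics/s11c.png

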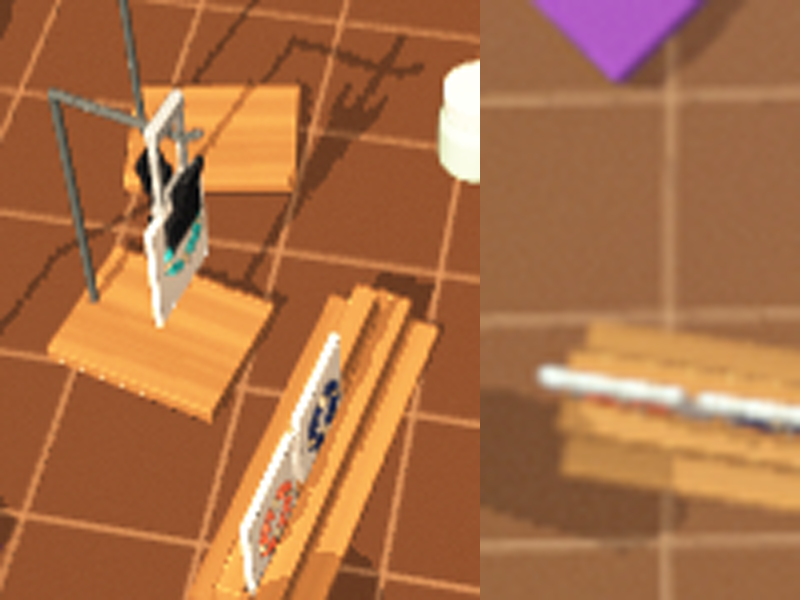

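The teal card hangs upright and still from hook A at crop (175,200), with the navy and red cards still in the rack. That was the last allowed picture view, so from here I work from numbers only. Second clip next.

send_rows([
  {"dx":-0.071,"dy":-0.027,"dz":0.1,"yaw":0,"claw":-1},
  {"dx":-0.071,"dy":-0.027,"dz":0.2,"yaw":0,"claw":-1},
  {"dx":-0.071,"dy":-0.027,"dz":0.2,"yaw":0,"claw":-1},
  {"dx":-0.071,"dy":-0.027,"dz":0.3,"yaw":0,"claw":-1},
  {"dx":-0.071,"dy":-0.027,"dz":0.37,"yaw":0,"claw":-1},
  {"dx":-0.071,"dy":-0.027,"dz":0.4,"yaw":0,"claw":-1},
  {"dx":-0.071,"dy":-0.027,"dz":0.4,"yaw":0,"claw":-1},
  {"dx":-0.071,"dy":-0.027,"dz":0.4,"yaw":0,"claw":1},
  {"dx":-0.071,"dy":-0.027,"dz":0.4,"yaw":0,"claw":1},
  {"dx":-0.071,"dy":-0.027,"dz":0.4,"yaw":0,"claw":1},
  {"dx":-0.071,"dy":-0.027,"dz":0.4,"yaw":0,"claw":1},
  {"dx":-0.071,"dy":-0.027,"dz":0.4,"yaw":0,"claw":1},
  {"dx":-0.071,"dy":-0.027,"dz":0.4,"yaw":0,"claw":1},
  {"dx":-0.071,"dy":-0.027,"dz":0.4,"yaw":0,"claw":1},
  {"dx":-0.071,"dy":-0.027,"dz":0.4,"yaw":0,"claw":1},
])

```text
time: 21.55
tool_pos: [0.3919, -0.2847, 0.0601]
tool_rot: [0.002, 0.715, 0.7, -0.0]
contact_force: [-1.5, 1.8, 11.2]
gripper_width: 0.257
grasp_force: 61.4
```

send_rows([
  {"dx":0,"dy":0,"dz":-0.02,"yaw":0,"claw":1},
  {"dx":0,"dy":0,"dz":-0.06,"yaw":0,"claw":1},
  {"dx":0,"dy":0,"dz":-0.14,"yaw":0,"claw":1},
  {"dx":0,"dy":0,"dz":-0.24,"yaw":0,"claw":1},
  {"dx":0,"dy":0,"dz":-0.34,"yaw":0,"claw":1},
  {"dx":0,"dy":0,"dz":-0.39,"yaw":0,"claw":1},
  {"dx":0,"dy":0,"dz":-0.39,"yaw":0,"claw":1},
  {"dx":0,"dy":0,"dz":-0.39,"yaw":0,"claw":1},
])

```text
time: 22.55
tool_pos: [0.3898, -0.2826, 0.2503]
tool_rot: [-0.001, 0.715, 0.7, -0.0]
contact_force: [0.3, 0.0, -1.0]
gripper_width: 0.261
grasp_force: 59.8
```

```bash
python3 -c "
from h import *
go((.5105,.2635,.25,79.5),(.5105,.2635,.103,79.5))
t=snap('side','s12'); tt=cv2.imread('pics/t11.png')
wm=((tt.min(2)>165)).astype(np.uint8); wm[:190]=0; wm[220:]=0; wm[:,:125]=0; wm[:,210:]=0
n,l,st,ce=cv2.connectedComponentsWithStats(wm)
for i in range(1,n):
    if st[i,4]>15: print('card',st[i],ce[i],plane('top',ce[i],.093))
"
```

```text
t22.6 tcp [ 0.3898 -0.2826  0.2503] phi 88.8 w 0.261 gf 59.8 F [ 0.3  0.  -1. ]
dx 1.0970 dy 0.2183 dz 0.0006 yaw 0.1081
dx 1.0970 dy 0.2183 dz 0.2946 yaw 0.1081
card [129 195  21   6  55] [138.98181818 197.38181818] [0.52492539 0.33515764 0.093     ]
card [153 199  21   5  55] [162.76363636 201.10909091] [0.51189032 0.26313645 0.093     ]
```

send_rows([
  {"dx":0.95,"dy":0.18,"dz":0,"yaw":0.108,"claw":1},
  {"dx":0.95,"dy":0.18,"dz":0,"yaw":0.108,"claw":1},
  {"dx":0.95,"dy":0.18,"dz":0,"yaw":0.108,"claw":1},
  {"dx":0.95,"dy":0.18,"dz":0,"yaw":0.108,"claw":1},
  {"dx":0.95,"dy":0.18,"dz":0,"yaw":0.108,"claw":1},
  {"dx":0.95,"dy":0.18,"dz":0,"yaw":0.108,"claw":1},
  {"dx":0.95,"dy":0.18,"dz":0,"yaw":0.108,"claw":1},
  {"dx":0.95,"dy":0.18,"dz":0,"yaw":0.108,"claw":1},
  {"dx":0.95,"dy":0.18,"dz":0,"yaw":0.108,"claw":1},
  {"dx":0.95,"dy":0.18,"dz":0,"yaw":0.108,"claw":1},
])

```text
time: 23.85
tool_pos: [0.4896, 0.1895, 0.2502]
tool_rot: [-0.001, 0.769, 0.64, -0.002]
contact_force: [-0.6, -0.3, -0.7]
gripper_width: 0.258
grasp_force: 59.8
```

```bash
python3 -c "
from h import *
go((.511,.2633,.172,79.5))
"
```

```text
t23.9 tcp [0.4896 0.1895 0.2502] phi 79.5 w 0.258 gf 59.8 F [-0.6 -0.3 -0.7]
dx 0.1529 dy 0.0153 dz 0.1564 yaw 0.0004
```

send_rows([
  {"dx":0.153,"dy":0.0155,"dz":0,"yaw":0,"claw":1},
  {"dx":0.153,"dy":0.0155,"dz":0.05,"yaw":0,"claw":1},
  {"dx":0.153,"dy":0.0155,"dz":0.13,"yaw":0,"claw":1},
  {"dx":0.153,"dy":0.0155,"dz":0.156,"yaw":0,"claw":1},
  {"dx":0.153,"dy":0.0155,"dz":0.156,"yaw":0,"claw":1},
  {"dx":0.153,"dy":0.0155,"dz":0.156,"yaw":0,"claw":1},
])

```text
time: 24.6
tool_pos: [0.513, 0.2634, 0.176]
tool_rot: [0.001, 0.769, 0.639, 0.001]
contact_force: [0.1, -0.8, 0.2]
gripper_width: 0.257
grasp_force: 59.8
```

```bash
python3 -c "
from h import *
go((.511,.2633,.1045,79.5))
"
```

```text
t24.6 tcp [0.513  0.2634 0.176 ] phi 79.5 w 0.257 gf 59.8 F [ 0.1 -0.8  0.2]
dx -0.0010 dy -0.0039 dz 0.1431 yaw -0.0005
```

send_rows([
  {"dx":0,"dy":-0.003,"dz":0.03,"yaw":0,"claw":1},
  {"dx":0,"dy":-0.003,"dz":0.05,"yaw":0,"claw":1},
  {"dx":0,"dy":-0.003,"dz":0.07,"yaw":0,"claw":1},
  {"dx":0,"dy":-0.003,"dz":0.09,"yaw":0,"claw":1},
  {"dx":0,"dy":-0.003,"dz":0.11,"yaw":0,"claw":1},
  {"dx":0,"dy":-0.003,"dz":0.125,"yaw":0,"claw":1},
  {"dx":0,"dy":-0.003,"dz":0.13,"yaw":0,"claw":1},
  {"dx":0,"dy":-0.003,"dz":0.132,"yaw":0,"claw":1},
  {"dx":0,"dy":-0.003,"dz":0.132,"yaw":0,"claw":1},
])

```text
time: 25.72
tool_pos: [0.5107, 0.2641, 0.1084]
tool_rot: [0.0, 0.769, 0.64, 0.0]
contact_force: [-0.1, -0.1, -0.4]
gripper_width: 0.255
grasp_force: 59.8
```

send_rows([
  {"dx":0,"dy":0,"dz":0.003,"yaw":0,"claw":1},
  {"dx":0,"dy":0,"dz":0.003,"yaw":0,"claw":1},
])

```text
time: 25.98
tool_pos: [0.5105, 0.264, 0.1066]
tool_rot: [0.0, 0.769, 0.64, 0.0]
contact_force: [0.3, -0.6, -0.9]
gripper_width: 0.256
grasp_force: 59.8
```

send_rows([
  {"dx":0,"dy":0,"dz":0.003,"yaw":0,"claw":1},
  {"dx":0,"dy":0,"dz":0.003,"yaw":0,"claw":1},
])

```text
time: 26.22
tool_pos: [0.5103, 0.2639, 0.1049]
tool_rot: [-0.0, 0.769, 0.64, -0.0]
contact_force: [-0.4, -0.4, 0.2]
gripper_width: 0.255
grasp_force: 59.8
```

send_rows([
  {"dx":0,"dy":0,"dz":0.003,"yaw":0,"claw":1},
  {"dx":0,"dy":0,"dz":0.003,"yaw":0,"claw":1},
])

```text
time: 26.48
tool_pos: [0.5104, 0.264, 0.1034]
tool_rot: [-0.0, 0.769, 0.64, -0.0]
contact_force: [0.6, 1.0, -0.2]
gripper_width: 0.252
grasp_force: 59.8
```

send_rows([
  {"dx":0,"dy":0,"dz":0.003,"yaw":0,"claw":1},
  {"dx":0,"dy":0,"dz":0.003,"yaw":0,"claw":1},
])

```text
time: 26.72
tool_pos: [0.5113, 0.264, 0.1033]
tool_rot: [0.001, 0.769, 0.64, 0.001]
contact_force: [-0.2, -2.0, 5.0]
gripper_width: 0.254
grasp_force: 60.6
```

send_rows([
  {"dx":0,"dy":0,"dz":-0.001,"yaw":0,"claw":-1},
  {"dx":0,"dy":0,"dz":-0.001,"yaw":0,"claw":-1},
  {"dx":0,"dy":0,"dz":-0.001,"yaw":0,"claw":-1},
  {"dx":0,"dy":0,"dz":-0.001,"yaw":0,"claw":-1},
  {"dx":0,"dy":0,"dz":-0.001,"yaw":0,"claw":-1},
  {"dx":0,"dy":0,"dz":-0.001,"yaw":0,"claw":-1},
  {"dx":0,"dy":0,"dz":-0.1,"yaw":0,"claw":-1},
  {"dx":0,"dy":0,"dz":-0.2,"yaw":0,"claw":-1},
  {"dx":0,"dy":0,"dz":-0.2,"yaw":0,"claw":-1},
  {"dx":0,"dy":0,"dz":-0.2,"yaw":-0.95,"claw":-1},
  {"dx":0,"dy":0,"dz":-0.2,"yaw":-0.95,"claw":-1},
  {"dx":0,"dy":0,"dz":-0.2,"yaw":-0.95,"claw":-1},
  {"dx":0,"dy":0,"dz":-0.2,"yaw":-0.95,"claw":-1},
  {"dx":0,"dy":0,"dz":-0.2,"yaw":-0.95,"claw":-1},
  {"dx":0,"dy":0,"dz":-0.2,"yaw":-0.95,"claw":-1},
  {"dx":0,"dy":0,"dz":-0.2,"yaw":-0.95,"claw":-1},
  {"dx":0,"dy":0,"dz":-0.2,"yaw":-0.95,"claw":-1},
  {"dx":0,"dy":0,"dz":-0.2,"yaw":-0.95,"claw":-1},
  {"dx":0,"dy":0,"dz":-0.2,"yaw":-0.95,"claw":-1},
])

```text
time: 29.1
tool_pos: [0.5102, 0.2638, 0.2013]
tool_rot: [-0.0, 0.164, 0.986, -0.0]
contact_force: [-0.1, -0.3, 0.7]
gripper_width: 0.997
grasp_force: 0.0
```

```bash
python3 -c "
from h import *
go((.5105,.264,.133,169.5))
"
```

```text
t29.1 tcp [0.5102 0.2638 0.2013] phi 161.1 w 0.997 gf 0.0 F [-0.1 -0.3  0.7]
dx -0.0005 dy 0.0005 dz 0.1367 yaw -0.0981
```

send_rows([
  {"dx":-0.0005,"dy":0.0005,"dz":0,"yaw":-0.098,"claw":-1},
  {"dx":-0.0005,"dy":0.0005,"dz":0,"yaw":-0.098,"claw":-1},
  {"dx":-0.0005,"dy":0.0005,"dz":0.05,"yaw":-0.098,"claw":-1},
  {"dx":-0.0005,"dy":0.0005,"dz":0.1,"yaw":-0.098,"claw":-1},
  {"dx":-0.0005,"dy":0.0005,"dz":0.136,"yaw":-0.098,"claw":-1},
  {"dx":-0.0005,"dy":0.0005,"dz":0.136,"yaw":-0.098,"claw":-1},
  {"dx":-0.0005,"dy":0.0005,"dz":0.136,"yaw":-0.098,"claw":1},
  {"dx":-0.0005,"dy":0.0005,"dz":0.136,"yaw":-0.098,"claw":1},
  {"dx":-0.0005,"dy":0.0005,"dz":0.136,"yaw":-0.098,"claw":1},
  {"dx":-0.0005,"dy":0.0005,"dz":0.136,"yaw":-0.098,"claw":1},
  {"dx":-0.0005,"dy":0.0005,"dz":0.136,"yaw":-0.098,"claw":1},
  {"dx":-0.0005,"dy":0.0005,"dz":0.136,"yaw":-0.098,"claw":1},
])

```text
time: 30.6
tool_pos: [0.5112, 0.2641, 0.1347]
tool_rot: [0.001, 0.091, 0.996, 0.0]
contact_force: [0.2, -1.2, 4.7]
gripper_width: 0.408
grasp_force: 59.5
```

send_rows([
  {"dx":0,"dy":0,"dz":-0.02,"yaw":0,"claw":1},
  {"dx":0,"dy":0,"dz":-0.05,"yaw":0,"claw":1},
  {"dx":0,"dy":0,"dz":-0.1,"yaw":0,"claw":1},
  {"dx":0,"dy":0,"dz":-0.17,"yaw":0,"claw":1},
  {"dx":0,"dy":0,"dz":-0.23,"yaw":0,"claw":1},
  {"dx":0,"dy":0,"dz":-0.29,"yaw":0,"claw":1},
  {"dx":0,"dy":0,"dz":-0.35,"yaw":0,"claw":1},
  {"dx":0,"dy":0,"dz":-0.41,"yaw":0,"claw":1},
  {"dx":0,"dy":0,"dz":-0.41,"yaw":0,"claw":1},
  {"dx":0,"dy":0,"dz":-0.41,"yaw":0,"claw":1},
])

```text
time: 31.85
tool_pos: [0.5103, 0.264, 0.3379]
tool_rot: [-0.001, 0.091, 0.996, -0.0]
contact_force: [-0.7, -0.2, -1.9]
gripper_width: 0.41
grasp_force: 59.8
```

```bash
python3 -c "
from h import *
d=np.array([np.cos(np.radians(9.3)),np.sin(np.radians(9.3))]);tip=np.array([.591,.0158])
p=tip-.045*d
go((*p,.338,189.3),(*p,.214,189.3))
a=cv2.imread('pics/side0.png').astype(int);b=snap('side','s13').astype(int)
m=np.abs(a-b).max(2)>40
for n,(r0,r1,c0,c1) in dict(B=(155,200,197,245),C=(105,155,222,262)).items():
  q=m[r0:r1,c0:c1]; print(n,q.sum(),[(x.min(),x.max()) for x in np.where(q)] if q.any() else '')
tt=snap('top','t13'); print([r[:2] for r in bases(tt)])
for n,p in dict(B=(239.8,167.2),C=(303,170)).items(): pass
m=np.abs(cv2.imread('pics/top0.png').astype(int)-tt).max(2)>40; print(m[125:190,222:262].sum(),m[125:190,285:330].sum())
"
```

```text
t31.9 tcp [0.5103 0.264  0.3379] phi 169.6 w 0.410 gf 59.8 F [-0.7 -0.2 -1.9]
dx -0.1638 dy -0.4895 dz -0.0001 yaw -0.2294
dx -0.1638 dy -0.4895 dz 0.2479 yaw -0.2294
B 874 [(np.int64(0), np.int64(44)), (np.int64(23), np.int64(47))]
C 1663 [(np.int64(0), np.int64(49)), (np.int64(0), np.int64(39))]
[(np.int32(1086), array([242.0626151 , 164.54880295])), (np.int32(1316), array([303.03115502, 170.0668693 ])), (np.int32(979), array([188.80694586, 167.92236977])), (np.int32(1647), array([195.68973892, 216.08318154]))]
0 0
```

Stands B and C are unchanged in the top view (0 differing pixels). Moving to hook B.

send_rows([
  {"dx":-0.164,"dy":-0.489,"dz":0,"yaw":-0.229,"claw":1},
  {"dx":-0.164,"dy":-0.489,"dz":0,"yaw":-0.229,"claw":1},
  {"dx":-0.164,"dy":-0.489,"dz":0,"yaw":-0.229,"claw":1},
  {"dx":-0.164,"dy":-0.489,"dz":0,"yaw":-0.229,"claw":1},
  {"dx":-0.164,"dy":-0.489,"dz":0,"yaw":-0.229,"claw":1},
  {"dx":-0.164,"dy":-0.489,"dz":0,"yaw":-0.229,"claw":1},
  {"dx":-0.164,"dy":-0.489,"dz":0.08,"yaw":-0.229,"claw":1},
  {"dx":-0.164,"dy":-0.489,"dz":0.16,"yaw":-0.229,"claw":1},
  {"dx":-0.164,"dy":-0.489,"dz":0.22,"yaw":-0.229,"claw":1},
  {"dx":-0.164,"dy":-0.489,"dz":0.248,"yaw":-0.229,"claw":1},
  {"dx":-0.164,"dy":-0.489,"dz":0.248,"yaw":-0.229,"claw":1},
  {"dx":-0.164,"dy":-0.489,"dz":0.248,"yaw":-0.229,"claw":1},
])

```text
time: 33.45
tool_pos: [0.5481, 0.0092, 0.2169]
tool_rot: [0.001, -0.081, 0.997, -0.0]
contact_force: [-0.2, -0.6, -1.2]
gripper_width: 0.405
grasp_force: 60.2
```

```bash
python3 -c "
from h import *
d=np.array([np.cos(np.radians(9.3)),np.sin(np.radians(9.3))]);tip=np.array([.591,.0158])
go((*tip,.2145,189.3),(*(tip+.024*d),.2145,189.3))
b=snap('side','s14').astype(int); a=cv2.imread('pics/side0.png').astype(int)
print(proj('side',(*tip,.22)))
m=np.abs(a-b).max(2)>40; print(m[155:200,197:232].sum(), np.where(m[155:200,197:232])[1].min() if m[155:200,197:232].any() else '')
"
```

```text
t33.5 tcp [0.5481 0.0092 0.2169] phi -170.7 w 0.405 gf 60.2 F [-0.2 -0.6 -1.2]
dx -0.0867 dy -0.0009 dz 0.0048 yaw 0.0001
dx -0.1347 dy -0.0009 dz 0.0048 yaw 0.0001
[235.21797605 158.7611601 ]
0
```

send_rows([
  {"dx":-0.015,"dy":-0.001,"dz":0.003,"yaw":0,"claw":1},
  {"dx":-0.03,"dy":-0.001,"dz":0.003,"yaw":0,"claw":1},
  {"dx":-0.045,"dy":-0.001,"dz":0.003,"yaw":0,"claw":1},
  {"dx":-0.06,"dy":-0.001,"dz":0.003,"yaw":0,"claw":1},
  {"dx":-0.075,"dy":-0.001,"dz":0.003,"yaw":0,"claw":1},
  {"dx":-0.087,"dy":-0.001,"dz":0.003,"yaw":0,"claw":1},
  {"dx":-0.087,"dy":-0.001,"dz":0.003,"yaw":0,"claw":1},
])

```text
time: 34.38
tool_pos: [0.5906, 0.0154, 0.2135]
tool_rot: [-0.0, -0.081, 0.997, 0.0]
contact_force: [0.1, 1.3, -0.3]
gripper_width: 0.409
grasp_force: 60.2
```

send_rows([
  {"dx":-0.015,"dy":0,"dz":0,"yaw":0,"claw":1},
  {"dx":-0.03,"dy":0,"dz":0,"yaw":0,"claw":1},
  {"dx":-0.047,"dy":0,"dz":0,"yaw":0,"claw":1},
  {"dx":-0.047,"dy":0,"dz":0,"yaw":0,"claw":1},
])

```text
time: 34.88
tool_pos: [0.614, 0.0192, 0.2135]
tool_rot: [-0.0, -0.081, 0.997, 0.0]
contact_force: [0.3, 0.4, 0.3]
gripper_width: 0.408
grasp_force: 60.2
```

send_rows([
  {"dx":0,"dy":0,"dz":0.012,"yaw":0,"claw":1},
  {"dx":0,"dy":0,"dz":0.02,"yaw":0,"claw":1},
  {"dx":0,"dy":0,"dz":0.024,"yaw":0,"claw":1},
  {"dx":0,"dy":0,"dz":0.024,"yaw":0,"claw":1},
  {"dx":0,"dy":0,"dz":0.024,"yaw":0,"claw":1},
])

```text
time: 35.5
tool_pos: [0.6135, 0.0191, 0.2018]
tool_rot: [0.0, -0.081, 0.997, -0.0]
contact_force: [-0.6, 0.5, -1.2]
gripper_width: 0.406
grasp_force: 60.2
```

send_rows([
  {"dx":0,"dy":0,"dz":0.003,"yaw":0,"claw":1},
  {"dx":0,"dy":0,"dz":0.003,"yaw":0,"claw":1},
])

```text
time: 35.75
tool_pos: [0.6134, 0.0191, 0.2]
tool_rot: [-0.0, -0.081, 0.997, 0.0]
contact_force: [-0.0, -0.2, -0.6]
gripper_width: 0.411
grasp_force: 60.2
```

send_rows([
  {"dx":0,"dy":0,"dz":0.003,"yaw":0,"claw":1},
  {"dx":0,"dy":0,"dz":0.003,"yaw":0,"claw":1},
])

```text
time: 36.0
tool_pos: [0.6136, 0.0191, 0.1988]
tool_rot: [0.0, -0.081, 0.997, -0.0]
contact_force: [-0.6, -0.1, -0.2]
gripper_width: 0.416
grasp_force: 60.5
```

send_rows([
  {"dx":0,"dy":0,"dz":0.003,"yaw":0,"claw":1},
  {"dx":0,"dy":0,"dz":0.003,"yaw":0,"claw":1},
])

```text
time: 36.25
tool_pos: [0.6137, 0.0191, 0.1986]
tool_rot: [0.0, -0.081, 0.997, -0.0]
contact_force: [-2.8, -0.6, 4.6]
gripper_width: 0.404
grasp_force: 60.9
```

Contact at z 0.199, as predicted. Releasing.

send_rows([
  {"dx":0,"dy":0,"dz":-0.002,"yaw":0,"claw":1},
  {"dx":0,"dy":0,"dz":-0.002,"yaw":0,"claw":1},
  {"dx":0,"dy":0,"dz":-0.002,"yaw":0,"claw":-1},
  {"dx":0,"dy":0,"dz":-0.002,"yaw":0,"claw":-1},
  {"dx":0,"dy":0,"dz":-0.002,"yaw":0,"claw":-1},
  {"dx":0,"dy":0,"dz":-0.002,"yaw":0,"claw":-1},
  {"dx":0,"dy":0,"dz":-0.002,"yaw":0,"claw":-1},
  {"dx":0,"dy":0,"dz":-0.002,"yaw":0,"claw":-1},
  {"dx":0,"dy":0,"dz":-0.06,"yaw":0,"claw":-1},
  {"dx":0,"dy":0,"dz":-0.14,"yaw":0,"claw":-1},
  {"dx":0,"dy":0,"dz":-0.2,"yaw":0,"claw":-1},
  {"dx":0,"dy":0,"dz":-0.2,"yaw":0,"claw":-1},
])

```text
time: 37.75
tool_pos: [0.6149, 0.019, 0.301]
tool_rot: [0.003, -0.081, 0.997, -0.001]
contact_force: [-0.1, -0.1, -0.3]
gripper_width: 1.002
grasp_force: 0.0
```

```bash
python3 -c "
from h import *
go((.389,-.351,.26,88.8),(.389,-.351,.26,98.8))
t=snap('side','s15')
"
```

```text
t37.8 tcp [0.6149 0.019  0.301 ] phi -170.7 w 1.002 gf 0.0 F [-0.1 -0.1 -0.3]
dx 0.5651 dy -0.6576 dz 0.0820 yaw 1.1690
dx 0.5651 dy -0.6576 dz 0.0820 yaw 1.0526
```

send_rows([
  {"dx":0.565,"dy":-0.6575,"dz":0,"yaw":1,"claw":-1},
  {"dx":0.565,"dy":-0.6575,"dz":0,"yaw":1,"claw":-1},
  {"dx":0.565,"dy":-0.6575,"dz":0,"yaw":1,"claw":-1},
  {"dx":0.565,"dy":-0.6575,"dz":0.08,"yaw":1,"claw":-1},
  {"dx":0.565,"dy":-0.6575,"dz":0.08,"yaw":1,"claw":-1},
  {"dx":0.565,"dy":-0.6575,"dz":0.08,"yaw":1,"claw":-1},
  {"dx":0.565,"dy":-0.6575,"dz":0.08,"yaw":1,"claw":-1},
  {"dx":0.565,"dy":-0.6575,"dz":0.08,"yaw":1,"claw":-1},
  {"dx":0.565,"dy":-0.6575,"dz":0.08,"yaw":1,"claw":-1},
  {"dx":0.565,"dy":-0.6575,"dz":0.08,"yaw":1,"claw":-1},
  {"dx":0.565,"dy":-0.6575,"dz":0.08,"yaw":1,"claw":-1},
])

```text
time: 39.17
tool_pos: [0.388, -0.3501, 0.2568]
tool_rot: [-0.0, 0.619, 0.785, 0.0]
contact_force: [0.4, 0.6, 0.6]
gripper_width: 1.002
grasp_force: 0.0
```

```bash
python3 -c "
from h import *
go((.389,-.3505,.15,88.8),(.389,-.3505,.056,88.8))
b=snap('side','s16').astype(int); t=snap('top','t16').astype(int)
a=cv2.imread('pics/side0.png').astype(int); p=cv2.imread('pics/s15.png')
w=lambda im:(im.min(2)>150)
# new white pixels between B and C hooks: hung navy card
q=w(b)&~w(a); q[:, :222]=0; q[:,260:]=0; q[:140]=0; q[215:]=0; ys,xs=np.where(q); print('navy card side px',q.sum(),xs.min(),xs.max(),ys.min(),ys.max())
bar=[proj('side',(.6137,.0191+e,.226)).round(1) for e in(-.018,.018)]; bot=[proj('side',(.6137,.0191+e,.075)).round(1) for e in(-.032,.032)]; print(bar,bot)
# red card still in rack
wm=(t.min(2)>165).astype(np.uint8); wm[:190]=0; wm[220:]=0; wm[:,:125]=0; wm[:,210:]=0
n,l,st,ce=cv2.connectedComponentsWithStats(wm)
print([(st[i].tolist(),plane('top',ce[i],.093).round(4)) for i in range(1,n) if st[i,4]>15])
print('still:',(np.abs(b-p).max(2)>40)[150:300,180:235].sum())
# last clip bar row
for r in (234,235,236,237): print(t[r,355:380].min(1).tolist())
"
```

```text
t39.2 tcp [ 0.388  -0.3501  0.2568] phi 103.5 w 1.002 gf 0.0 F [0.4 0.6 0.6]
dx -0.0012 dy 0.0018 dz 0.2137 yaw 0.1709
dx -0.0012 dy 0.0018 dz 0.4017 yaw 0.1709
navy card side px 127 224 229 152 207
[array([227.6, 152.2]), array([224.3, 161.7])] [array([232.4, 189.4]), array([227.2, 206.3])]
[([129, 195, 22, 6, 56], array([0.5248, 0.3346, 0.093 ]))]
still: 0
[186, 178, 199, 179, 143, 111, 73, 61, 66, 78, 95, 93, 94, 102, 156, 155, 158, 156, 155, 165, 180, 112, 64, 58, 62]
[188, 178, 179, 143, 107, 88, 76, 80, 96, 138, 195, 201, 200, 200, 203, 201, 200, 200, 201, 202, 198, 139, 73, 65, 65]
[211, 205, 211, 183, 170, 167, 154, 148, 131, 148, 207, 211, 210, 210, 210, 209, 209, 208, 210, 206, 161, 91, 62, 62, 64]
[229, 229, 228, 192, 179, 159, 147, 147, 141, 151, 188, 181, 177, 177, 175, 171, 170, 175, 180, 145, 89, 64, 62, 63, 62]
```

The navy card is on hook B where predicted: side-view columns 224–229, rows 152–207, and still. The red card is in place and the third clip's bar is unchanged. Taking the third clip.

send_rows([
  {"dx":-0.001,"dy":0.002,"dz":0.1,"yaw":0.171,"claw":-1},
  {"dx":-0.001,"dy":0.002,"dz":0.2,"yaw":0.171,"claw":-1},
  {"dx":-0.001,"dy":0.002,"dz":0.2,"yaw":0.171,"claw":-1},
  {"dx":-0.001,"dy":0.002,"dz":0.3,"yaw":0.171,"claw":-1},
  {"dx":-0.001,"dy":0.002,"dz":0.37,"yaw":0.171,"claw":-1},
  {"dx":-0.001,"dy":0.002,"dz":0.4,"yaw":0.171,"claw":-1},
  {"dx":-0.001,"dy":0.002,"dz":0.4,"yaw":0.171,"claw":-1},
  {"dx":-0.001,"dy":0.002,"dz":0.4,"yaw":0.171,"claw":1},
  {"dx":-0.001,"dy":0.002,"dz":0.4,"yaw":0.171,"claw":1},
  {"dx":-0.001,"dy":0.002,"dz":0.4,"yaw":0.171,"claw":1},
  {"dx":-0.001,"dy":0.002,"dz":0.4,"yaw":0.171,"claw":1},
  {"dx":-0.001,"dy":0.002,"dz":0.4,"yaw":0.171,"claw":1},
  {"dx":-0.001,"dy":0.002,"dz":0.4,"yaw":0.171,"claw":1},
  {"dx":-0.001,"dy":0.002,"dz":0.4,"yaw":0.171,"claw":1},
  {"dx":-0.001,"dy":0.002,"dz":0.4,"yaw":0.171,"claw":1},
])

```text
time: 41.15
tool_pos: [0.3899, -0.3527, 0.0603]
tool_rot: [0.002, 0.715, 0.699, -0.0]
contact_force: [-0.7, 1.1, 10.7]
gripper_width: 0.256
grasp_force: 61.2
```

send_rows([
  {"dx":0,"dy":0,"dz":-0.02,"yaw":0,"claw":1},
  {"dx":0,"dy":0,"dz":-0.06,"yaw":0,"claw":1},
  {"dx":0,"dy":0,"dz":-0.14,"yaw":0,"claw":1},
  {"dx":0,"dy":0,"dz":-0.24,"yaw":0,"claw":1},
  {"dx":0,"dy":0,"dz":-0.34,"yaw":0,"claw":1},
  {"dx":0,"dy":0,"dz":-0.39,"yaw":0,"claw":1},
  {"dx":0,"dy":0,"dz":-0.39,"yaw":0,"claw":1},
  {"dx":0,"dy":0,"dz":-0.39,"yaw":0,"claw":1},
])

```text
time: 42.15
tool_pos: [0.3881, -0.3504, 0.2502]
tool_rot: [-0.001, 0.716, 0.699, 0.0]
contact_force: [-0.1, -0.2, -1.1]
gripper_width: 0.257
grasp_force: 59.6
```

```bash
python3 -c "
from h import *
go((.49,.1895,.25,79.5))"
```

```text
t42.1 tcp [ 0.3881 -0.3504  0.2502] phi 88.6 w 0.257 gf 59.6 F [-0.1 -0.2 -1.1]
dx 1.0844 dy 0.1779 dz 0.0005 yaw 0.1062
```

send_rows([
  {"dx":1,"dy":0.165,"dz":0,"yaw":0.106,"claw":1},
  {"dx":1,"dy":0.165,"dz":0,"yaw":0.106,"claw":1},
  {"dx":1,"dy":0.165,"dz":0,"yaw":0.106,"claw":1},
  {"dx":1,"dy":0.165,"dz":0,"yaw":0.106,"claw":1},
  {"dx":1,"dy":0.165,"dz":0,"yaw":0.106,"claw":1},
  {"dx":1,"dy":0.165,"dz":0,"yaw":0.106,"claw":1},
  {"dx":1,"dy":0.165,"dz":0,"yaw":0.106,"claw":1},
  {"dx":1,"dy":0.165,"dz":0,"yaw":0.106,"claw":1},
  {"dx":1,"dy":0.165,"dz":0,"yaw":0.106,"claw":1},
  {"dx":1,"dy":0.165,"dz":0,"yaw":0.106,"claw":1},
])

```text
time: 43.4
tool_pos: [0.4822, 0.1469, 0.2499]
tool_rot: [-0.001, 0.768, 0.64, -0.002]
contact_force: [-0.7, -0.5, -0.0]
gripper_width: 0.251
grasp_force: 59.6
```

```bash
python3 -c "
from h import *
go((.5235,.3348,.172,79.5))"
```

```text
t43.4 tcp [0.4822 0.1469 0.2499] phi 79.6 w 0.251 gf 59.6 F [-0.7 -0.5 -0. ]
dx 0.3846 dy 0.0134 dz 0.1558 yaw 0.0010
```

send_rows([
  {"dx":0.3845,"dy":0.0135,"dz":0,"yaw":0,"claw":1},
  {"dx":0.3845,"dy":0.0135,"dz":0,"yaw":0,"claw":1},
  {"dx":0.3845,"dy":0.0135,"dz":0,"yaw":0,"claw":1},
  {"dx":0.3845,"dy":0.0135,"dz":0.05,"yaw":0,"claw":1},
  {"dx":0.3845,"dy":0.0135,"dz":0.13,"yaw":0,"claw":1},
  {"dx":0.3845,"dy":0.0135,"dz":0.156,"yaw":0,"claw":1},
  {"dx":0.3845,"dy":0.0135,"dz":0.156,"yaw":0,"claw":1},
  {"dx":0.3845,"dy":0.0135,"dz":0.156,"yaw":0,"claw":1},
])

```text
time: 44.4
tool_pos: [0.5259, 0.3343, 0.1761]
tool_rot: [0.0, 0.769, 0.639, 0.001]
contact_force: [-0.5, -0.2, -0.5]
gripper_width: 0.254
grasp_force: 59.6
```

```bash
python3 -c "
from h import *
go((.5235,.3348,.108,79.5))"
```

```text
t44.4 tcp [0.5259 0.3343 0.1761] phi 79.5 w 0.254 gf 59.6 F [-0.5 -0.2 -0.5]
dx 0.0001 dy -0.0049 dz 0.1362 yaw -0.0006
```

send_rows([
  {"dx":0,"dy":-0.003,"dz":0.03,"yaw":0,"claw":1},
  {"dx":0,"dy":-0.003,"dz":0.05,"yaw":0,"claw":1},
  {"dx":0,"dy":-0.003,"dz":0.07,"yaw":0,"claw":1},
  {"dx":0,"dy":-0.003,"dz":0.09,"yaw":0,"claw":1},
  {"dx":0,"dy":-0.003,"dz":0.11,"yaw":0,"claw":1},
  {"dx":0,"dy":-0.003,"dz":0.125,"yaw":0,"claw":1},
  {"dx":0,"dy":-0.003,"dz":0.132,"yaw":0,"claw":1},
  {"dx":0,"dy":-0.003,"dz":0.138,"yaw":0,"claw":1},
  {"dx":0,"dy":-0.003,"dz":0.138,"yaw":0,"claw":1},
])

```text
time: 45.52
tool_pos: [0.5233, 0.3349, 0.1051]
tool_rot: [0.0, 0.769, 0.64, 0.0]
contact_force: [0.1, -0.2, -0.6]
gripper_width: 0.256
grasp_force: 59.6
```

send_rows([
  {"dx":0,"dy":0,"dz":0.003,"yaw":0,"claw":1},
  {"dx":0,"dy":0,"dz":0.003,"yaw":0,"claw":1},
])

```text
time: 45.78
tool_pos: [0.5233, 0.3349, 0.1037]
tool_rot: [0.0, 0.769, 0.64, 0.0]
contact_force: [-0.4, 0.6, -0.8]
gripper_width: 0.262
grasp_force: 59.6
```

send_rows([
  {"dx":0,"dy":0,"dz":0.003,"yaw":0,"claw":1},
  {"dx":0,"dy":0,"dz":0.003,"yaw":0,"claw":1},
])

```text
time: 46.02
tool_pos: [0.5241, 0.335, 0.1034]
tool_rot: [0.001, 0.769, 0.64, 0.001]
contact_force: [-0.0, -1.1, 5.0]
gripper_width: 0.258
grasp_force: 60.4
```

Seated at the same height. Releasing and turning.

send_rows([
  {"dx":0,"dy":0,"dz":-0.001,"yaw":0,"claw":-1},
  {"dx":0,"dy":0,"dz":-0.001,"yaw":0,"claw":-1},
  {"dx":0,"dy":0,"dz":-0.001,"yaw":0,"claw":-1},
  {"dx":0,"dy":0,"dz":-0.001,"yaw":0,"claw":-1},
  {"dx":0,"dy":0,"dz":-0.001,"yaw":0,"claw":-1},
  {"dx":0,"dy":0,"dz":-0.001,"yaw":0,"claw":-1},
  {"dx":0,"dy":0,"dz":-0.1,"yaw":0,"claw":-1},
  {"dx":0,"dy":0,"dz":-0.2,"yaw":0,"claw":-1},
  {"dx":0,"dy":0,"dz":-0.2,"yaw":0,"claw":-1},
  {"dx":0,"dy":0,"dz":-0.2,"yaw":-0.95,"claw":-1},
  {"dx":0,"dy":0,"dz":-0.2,"yaw":-0.95,"claw":-1},
  {"dx":0,"dy":0,"dz":-0.2,"yaw":-0.95,"claw":-1},
  {"dx":0,"dy":0,"dz":-0.2,"yaw":-0.95,"claw":-1},
  {"dx":0,"dy":0,"dz":-0.2,"yaw":-0.95,"claw":-1},
  {"dx":0,"dy":0,"dz":-0.2,"yaw":-0.95,"claw":-1},
  {"dx":0,"dy":0,"dz":-0.2,"yaw":-0.95,"claw":-1},
  {"dx":0,"dy":0,"dz":-0.2,"yaw":-0.95,"claw":-1},
  {"dx":0,"dy":0,"dz":-0.2,"yaw":-0.95,"claw":-1},
  {"dx":0,"dy":0,"dz":-0.2,"yaw":-0.95,"claw":-1},
])

```text
time: 48.4
tool_pos: [0.523, 0.3347, 0.2013]
tool_rot: [-0.0, 0.164, 0.986, -0.0]
contact_force: [-0.3, -0.2, 0.5]
gripper_width: 1.001
grasp_force: 0.0
```

```bash
python3 -c "
from h import *
go((.5235,.335,.133,169.5))
"
```

```text
t48.4 tcp [0.523  0.3347 0.2013] phi 161.1 w 1.001 gf 0.0 F [-0.3 -0.2  0.5]
dx -0.0008 dy 0.0009 dz 0.1366 yaw -0.0981
```

send_rows([
  {"dx":-0.0005,"dy":0.0005,"dz":0,"yaw":-0.098,"claw":-1},
  {"dx":-0.0005,"dy":0.0005,"dz":0,"yaw":-0.098,"claw":-1},
  {"dx":-0.0005,"dy":0.0005,"dz":0.05,"yaw":-0.098,"claw":-1},
  {"dx":-0.0005,"dy":0.0005,"dz":0.1,"yaw":-0.098,"claw":-1},
  {"dx":-0.0005,"dy":0.0005,"dz":0.136,"yaw":-0.098,"claw":-1},
  {"dx":-0.0005,"dy":0.0005,"dz":0.136,"yaw":-0.098,"claw":-1},
  {"dx":-0.0005,"dy":0.0005,"dz":0.136,"yaw":-0.098,"claw":1},
  {"dx":-0.0005,"dy":0.0005,"dz":0.136,"yaw":-0.098,"claw":1},
  {"dx":-0.0005,"dy":0.0005,"dz":0.136,"yaw":-0.098,"claw":1},
  {"dx":-0.0005,"dy":0.0005,"dz":0.136,"yaw":-0.098,"claw":1},
  {"dx":-0.0005,"dy":0.0005,"dz":0.136,"yaw":-0.098,"claw":1},
  {"dx":-0.0005,"dy":0.0005,"dz":0.136,"yaw":-0.098,"claw":1},
])

```text
time: 49.9
tool_pos: [0.5241, 0.3354, 0.135]
tool_rot: [0.001, 0.091, 0.996, 0.001]
contact_force: [0.5, 1.6, 3.6]
gripper_width: 0.404
grasp_force: 59.5
```

send_rows([
  {"dx":0,"dy":0,"dz":-0.02,"yaw":0,"claw":1},
  {"dx":0,"dy":0,"dz":-0.05,"yaw":0,"claw":1},
  {"dx":0,"dy":0,"dz":-0.1,"yaw":0,"claw":1},
  {"dx":0,"dy":0,"dz":-0.17,"yaw":0,"claw":1},
  {"dx":0,"dy":0,"dz":-0.23,"yaw":0,"claw":1},
  {"dx":0,"dy":0,"dz":-0.29,"yaw":0,"claw":1},
  {"dx":0,"dy":0,"dz":-0.35,"yaw":0,"claw":1},
  {"dx":0,"dy":0,"dz":-0.41,"yaw":0,"claw":1},
  {"dx":0,"dy":0,"dz":-0.41,"yaw":0,"claw":1},
  {"dx":0,"dy":0,"dz":-0.41,"yaw":0,"claw":1},
])

```text
time: 51.15
tool_pos: [0.523, 0.3348, 0.3378]
tool_rot: [-0.001, 0.091, 0.996, -0.001]
contact_force: [-0.6, 0.0, -1.1]
gripper_width: 0.408
grasp_force: 59.9
```

```bash
python3 -c "
from h import *
tt=snap('top','t17');t=snap('side','s17')
a=cv2.imread('pics/top0.png').astype(int)
m=np.abs(a-tt).max(2)>40; print('C top diff',m[125:190,285:340].sum(),'B',m[125:190,222:262].sum(),'A(occl?)',m[125:190,165:215].sum())
A=np.radians(-6.7); d=np.array([np.cos(A),np.sin(A)]);tip=np.array([.578,-.1875]); p=tip-.045*d
go((.5,.03,.338,173.3),(*p,.338,173.3),(*p,.214,173.3))
"
```

```text
C top diff 4 B 238 A(occl?) 210
t51.2 tcp [0.5229 0.3346 0.3367] phi 169.6 w 0.408 gf 59.9 F [ 0.3  0.2 -0.6]
dx -0.0652 dy -0.6075 dz -0.0026 yaw -0.0433
dx -0.2075 dy -1.0130 dz -0.0026 yaw -0.0433
dx -0.2075 dy -1.0130 dz 0.2454 yaw -0.0433
```

send_rows([
  {"dx":-0.195,"dy":-0.95,"dz":0,"yaw":-0.043,"claw":1},
  {"dx":-0.195,"dy":-0.95,"dz":0,"yaw":-0.043,"claw":1},
  {"dx":-0.195,"dy":-0.95,"dz":0,"yaw":-0.043,"claw":1},
  {"dx":-0.195,"dy":-0.95,"dz":0,"yaw":-0.043,"claw":1},
  {"dx":-0.195,"dy":-0.95,"dz":0,"yaw":-0.043,"claw":1},
  {"dx":-0.195,"dy":-0.95,"dz":0,"yaw":-0.043,"claw":1},
  {"dx":-0.195,"dy":-0.95,"dz":0,"yaw":-0.043,"claw":1},
  {"dx":-0.195,"dy":-0.95,"dz":0,"yaw":-0.043,"claw":1},
  {"dx":-0.195,"dy":-0.95,"dz":0,"yaw":-0.043,"claw":1},
  {"dx":-0.195,"dy":-0.95,"dz":0,"yaw":-0.043,"claw":1},
])

```text
time: 52.5
tool_pos: [0.5332, -0.1493, 0.3378]
tool_rot: [-0.001, 0.059, 0.998, 0.001]
contact_force: [-0.3, -0.5, -0.9]
gripper_width: 0.405
grasp_force: 60.3
```

```bash
python3 -c "
from h import *
A=np.radians(-6.7); d=np.array([np.cos(A),np.sin(A)]);tip=np.array([.578,-.1875]); p=tip-.045*d
go((*p,.338,173.3),(*p,.214,173.3))
t=snap('side','s18');tt=snap('top','t18')
print('whites in rack',(tt.min(2)>165)[190:220,125:210].sum())
a=cv2.imread('pics/side0.png').astype(int); m=np.abs(a-t).max(2)>40; print('C rod diff',m[105:155,222:235].sum(), proj('side',(*tip,.22)))
b=cv2.imread('pics/s16.png').astype(int); m=np.abs(b-t).max(2)>40; print('A,B vs s16',m[150:300,180:240].sum())
"
```

```text
t52.5 tcp [ 0.5332 -0.1493  0.3378] phi 173.3 w 0.405 gf 60.3 F [-0.3 -0.5 -0.9]
dx -0.0079 dy -0.0655 dz -0.0005 yaw -0.0004
dx -0.0079 dy -0.0655 dz 0.2475 yaw -0.0004
whites in rack 0
C rod diff 12 [255.46795    111.12923446]
A,B vs s16 22
```

send_rows([
  {"dx":-0.008,"dy":-0.0655,"dz":0,"yaw":0,"claw":1},
  {"dx":-0.008,"dy":-0.0655,"dz":0.08,"yaw":0,"claw":1},
  {"dx":-0.008,"dy":-0.0655,"dz":0.16,"yaw":0,"claw":1},
  {"dx":-0.008,"dy":-0.0655,"dz":0.22,"yaw":0,"claw":1},
  {"dx":-0.008,"dy":-0.0655,"dz":0.2475,"yaw":0,"claw":1},
  {"dx":-0.008,"dy":-0.0655,"dz":0.2475,"yaw":0,"claw":1},
  {"dx":-0.008,"dy":-0.0655,"dz":0.2475,"yaw":0,"claw":1},
])

```text
time: 53.48
tool_pos: [0.5347, -0.1828, 0.2173]
tool_rot: [0.001, 0.058, 0.998, -0.001]
contact_force: [0.8, -0.7, -0.7]
gripper_width: 0.409
grasp_force: 60.4
```

```bash
python3 -c "
from h import *
A=np.radians(-6.7); d=np.array([np.cos(A),np.sin(A)]);tip=np.array([.578,-.1875])
go((*tip,.214,173.3),(*(tip+.024*d),.214,173.3))
t=snap('side','s19').astype(int);p=cv2.imread('pics/s18.png').astype(int)
m=np.abs(p-t).max(2)>40; print(m[105:155,222:238].sum(), np.where(m[105:155,222:262])[1].min()+222)
"
```

```text
t53.5 tcp [ 0.5347 -0.1828  0.2173] phi 173.3 w 0.409 gf 60.4 F [ 0.8 -0.7 -0.7]
dx -0.0871 dy 0.0008 dz 0.0065 yaw 0.0002
dx -0.1351 dy 0.0008 dz 0.0065 yaw 0.0002
0 261
```

send_rows([
  {"dx":-0.015,"dy":0.001,"dz":0.003,"yaw":0,"claw":1},
  {"dx":-0.03,"dy":0.001,"dz":0.003,"yaw":0,"claw":1},
  {"dx":-0.045,"dy":0.001,"dz":0.003,"yaw":0,"claw":1},
  {"dx":-0.06,"dy":0.001,"dz":0.003,"yaw":0,"claw":1},
  {"dx":-0.075,"dy":0.001,"dz":0.003,"yaw":0,"claw":1},
  {"dx":-0.087,"dy":0.001,"dz":0.003,"yaw":0,"claw":1},
  {"dx":-0.087,"dy":0.001,"dz":0.003,"yaw":0,"claw":1},
])

```text
time: 54.4
tool_pos: [0.5773, -0.1874, 0.2137]
tool_rot: [-0.0, 0.059, 0.998, 0.0]
contact_force: [0.5, 0.0, -0.4]
gripper_width: 0.406
grasp_force: 60.5
```

send_rows([
  {"dx":-0.015,"dy":0,"dz":0,"yaw":0,"claw":1},
  {"dx":-0.03,"dy":0,"dz":0,"yaw":0,"claw":1},
  {"dx":-0.047,"dy":0,"dz":0,"yaw":0,"claw":1},
  {"dx":-0.047,"dy":0,"dz":0,"yaw":0,"claw":1},
])

```text
time: 54.9
tool_pos: [0.6009, -0.1902, 0.2137]
tool_rot: [-0.0, 0.059, 0.998, 0.0]
contact_force: [0.2, 0.0, -0.2]
gripper_width: 0.408
grasp_force: 60.5
```

send_rows([
  {"dx":0,"dy":0,"dz":0.012,"yaw":0,"claw":1},
  {"dx":0,"dy":0,"dz":0.02,"yaw":0,"claw":1},
  {"dx":0,"dy":0,"dz":0.024,"yaw":0,"claw":1},
  {"dx":0,"dy":0,"dz":0.024,"yaw":0,"claw":1},
  {"dx":0,"dy":0,"dz":0.024,"yaw":0,"claw":1},
])

```text
time: 55.52
tool_pos: [0.6004, -0.1902, 0.202]
tool_rot: [0.0, 0.059, 0.998, -0.0]
contact_force: [0.3, -0.2, -0.9]
gripper_width: 0.407
grasp_force: 60.5
```

send_rows([
  {"dx":0,"dy":0,"dz":0.003,"yaw":0,"claw":1},
  {"dx":0,"dy":0,"dz":0.003,"yaw":0,"claw":1},
])

```text
time: 55.78
tool_pos: [0.6003, -0.1901, 0.2002]
tool_rot: [-0.0, 0.059, 0.998, 0.0]
contact_force: [0.5, -0.3, -1.0]
gripper_width: 0.409
grasp_force: 60.5
```

send_rows([
  {"dx":0,"dy":0,"dz":0.003,"yaw":0,"claw":1},
  {"dx":0,"dy":0,"dz":0.003,"yaw":0,"claw":1},
])

```text
time: 56.02
tool_pos: [0.6004, -0.1902, 0.199]
tool_rot: [0.0, 0.059, 0.998, -0.0]
contact_force: [-0.4, -0.8, -0.1]
gripper_width: 0.404
grasp_force: 60.7
```

send_rows([
  {"dx":0,"dy":0,"dz":0.003,"yaw":0,"claw":1},
  {"dx":0,"dy":0,"dz":0.003,"yaw":0,"claw":1},
])

```text
time: 56.28
tool_pos: [0.6006, -0.1902, 0.1988]
tool_rot: [0.0, 0.059, 0.998, -0.0]
contact_force: [-2.1, 1.8, 4.3]
gripper_width: 0.406
grasp_force: 61.1
```

Same contact height again. Releasing, rising and moving clear.

send_rows([
  {"dx":0,"dy":0,"dz":-0.002,"yaw":0,"claw":1},
  {"dx":0,"dy":0,"dz":-0.002,"yaw":0,"claw":1},
  {"dx":0,"dy":0,"dz":-0.002,"yaw":0,"claw":-1},
  {"dx":0,"dy":0,"dz":-0.002,"yaw":0,"claw":-1},
  {"dx":0,"dy":0,"dz":-0.002,"yaw":0,"claw":-1},
  {"dx":0,"dy":0,"dz":-0.002,"yaw":0,"claw":-1},
  {"dx":0,"dy":0,"dz":-0.002,"yaw":0,"claw":-1},
  {"dx":0,"dy":0,"dz":-0.002,"yaw":0,"claw":-1},
  {"dx":0,"dy":0,"dz":-0.06,"yaw":0,"claw":-1},
  {"dx":0,"dy":0,"dz":-0.14,"yaw":0,"claw":-1},
  {"dx":0,"dy":0,"dz":-0.2,"yaw":0,"claw":-1},
  {"dx":0.3,"dy":-0.4,"dz":-0.2,"yaw":0,"claw":-1},
  {"dx":0.3,"dy":-0.4,"dz":-0.2,"yaw":0,"claw":-1},
  {"dx":0.3,"dy":-0.4,"dz":-0.2,"yaw":0,"claw":-1},
  {"dx":0.3,"dy":-0.4,"dz":-0.2,"yaw":0,"claw":-1},
  {"dx":0.3,"dy":-0.4,"dz":-0.2,"yaw":0,"claw":-1},
  {"dx":0.3,"dy":-0.4,"dz":-0.2,"yaw":0,"claw":-1},
])

```text
time: 58.4
tool_pos: [0.4281, -0.371, 0.2974]
tool_rot: [0.0, 0.059, 0.998, 0.0]
contact_force: [0.5, 0.4, 0.4]
gripper_width: 0.999
grasp_force: 0.0
```

```bash
python3 -c "
from h import *
go()
t=snap('side','s20').astype(int);tt=snap('top','t20')
a=cv2.imread('pics/side0.png').astype(int)
w=lambda im:(im.min(2)>150)
q=w(t)&~w(a)
for n,x,y,A,b in (('A',.6082,.1942,-12.2,(195,265,200,224)),('B',.6137,.0191,9.3,(140,215,222,240)),('C',.6006,-.1902,-6.7,(90,170,236,256))):
  z=q[b[0]:b[1],b[2]:b[3]]; ys,xs=np.where(z); u=np.array([-np.sin(np.radians(A)),np.cos(np.radians(A))])
  print(n,z.sum(),'cols',xs.min()+b[2],xs.max()+b[2],'rows',ys.min()+b[0],ys.max()+b[0],'pred',proj('side',(*(np.array([x,y])-.018*u),.229)).round(),proj('side',(*(np.array([x,y])+.032*u),.075)).round())
s=cv2.imread('pics/s11.png').astype(int);m=np.abs(s-t).max(2)>40;print('A vs s11',m[180:290,180:222].sum())
s=cv2.imread('pics/s16.png').astype(int);m=np.abs(s-t).max(2)>40;print('A,B vs s16',m[150:290,180:240].sum())
T0=cv2.imread('pics/top0.png').astype(int);m=np.abs(T0-tt).max(2)>40
for n,p in dict(tumbler=(104,201),jar=(250,220),bottle=(391,190),pink=(286,237),purple=(304,267)).items(): print(n,m[p[1]-12:p[1]+12,p[0]-14:p[0]+14].sum())
"
```

```text
t58.4 tcp [ 0.4281 -0.371   0.2974] phi 173.3 w 0.999 gf 0.0 F [0.5 0.4 0.4]
A 200 cols 215 223 rows 200 260 pred [214. 202.] [210. 259.]
B 143 cols 222 229 rows 152 214 pred [226. 151.] [229. 206.]
C 119 cols 245 250 rows 104 156 pred [250. 104.] [246. 155.]
A vs s11 1484
A,B vs s16 2293
tumbler 0
jar 0
bottle 3
pink 0
purple 0
```

Hooks B and C match prediction and the bystanders are unmoved. The picture around stand A has changed, so it may have been knocked. I'm waiting a little and measuring it.

send_rows([
  {"dx":0,"dy":-0.1,"dz":0,"yaw":0,"claw":-1},
  {"dx":0,"dy":-0.1,"dz":0,"yaw":0,"claw":-1},
  {"dx":0,"dy":-0.1,"dz":0,"yaw":0,"claw":-1},
  {"dx":0,"dy":-0.1,"dz":0,"yaw":0,"claw":-1},
  {"dx":0,"dy":-0.1,"dz":0,"yaw":0,"claw":-1},
  {"dx":0,"dy":-0.1,"dz":0,"yaw":0,"claw":-1},
  {"dx":0,"dy":-0.1,"dz":0,"yaw":0,"claw":-1},
  {"dx":0,"dy":-0.1,"dz":0,"yaw":0,"claw":-1},
])

```text
time: 59.5
tool_pos: [0.4221, -0.4208, 0.2973]
tool_rot: [0.0, 0.059, 0.998, -0.0]
contact_force: [-0.1, -0.5, 0.5]
gripper_width: 0.997
grasp_force: 0.0
```

```bash
python3 -c "
from h import *
t=snap('side','s21').astype(int);tt=snap('top','t21').astype(int)
p=cv2.imread('pics/s20.png').astype(int);m=np.abs(p-t).max(2)>40;print('still A/B/C',m[180:290,150:240].sum(),m[140:215,222:245].sum(),m[90:170,236:262].sum())
s=cv2.imread('pics/s11.png').astype(int)
for n,im in(('before',s),('now',t)):
  b,g,r=[im[...,i] for i in range(3)]
  te=(g-r>40)&(b-r>30); te[:190]=0;te[280:]=0;te[:,:150]=0;te[:,260:]=0; ys,xs=np.where(te); print(n,'teal',te.sum(),xs.mean().round(1),ys.mean().round(1))
  w=(im.min(2)>150); w[:195]=0;w[290:]=0;w[:,:190]=0;w[:,235:]=0
  nn,l,st,ce=cv2.connectedComponentsWithStats(w.astype(np.uint8)); print([(st[i].tolist(),ce[i].round(1).tolist()) for i in range(1,nn) if st[i,4]>10])
T=cv2.imread('pics/t18.png').astype(int)
for n,im in(('t11',cv2.imread('pics/t11.png')),('t18',T),('t21',tt)):
  print(n,[(int(r[0]),r[1].round(1),r[2].round(1).tolist()) for r in bases(im.astype(np.uint8))])
m=np.abs(T-tt).max(2)>40; m[:, 230:]=0; m[230:]=0; ys,xs=np.where(m); print(m.sum(),xs.min(),xs.max(),ys.min(),ys.max())
"
```

```text
still A/B/C 868 36 0
before teal 26 215.0 242.5
[([206, 203, 9, 59, 144], [208.8, 229.6])]
now teal 24 220.8 241.8
[([227, 195, 3, 13, 26], [228.1, 201.0]), ([212, 200, 14, 61, 156], [216.1, 227.1])]
t11 [(1083, array([242. , 164.5]), [[214.89999389648438, 144.10000610351562], [248.0, 130.0], [271.0, 184.0], [237.89999389648438, 198.10000610351562]]), (1271, array([304., 170.]), [[262.3999938964844, 225.60000610351562], [280.8999938964844, 131.0], [329.79998779296875, 140.60000610351562], [311.29998779296875, 235.1999969482422]]), (3280, array([182.4, 200.1]), [[115.0, 147.0], [314.0, 147.0], [314.0, 259.0], [115.0, 259.0]])]
t18 [(825, array([241.8, 165.5]), [[215.3000030517578, 143.3000030517578], [248.0, 130.0], [270.0, 184.0], [237.3000030517578, 197.3000030517578]]), (3345, array([178. , 198.7]), [[115.0, 147.0], [263.0, 147.0], [263.0, 259.0], [115.0, 259.0]])]
t21 [(833, array([241.7, 166. ]), [[209.10000610351562, 145.89999389648438], [248.0, 130.0], [270.0, 184.0], [231.10000610351562, 199.89999389648438]]), (773, array([305.9, 166.7]), [[283.20001220703125, 181.0], [288.8999938964844, 144.0], [328.0, 150.0], [322.29998779296875, 187.0]]), (3416, array([182.7, 202. ]), [[115.0, 259.0], [115.0, 151.0], [317.0, 151.0], [317.0, 259.0]])]
752 170 211 135 193
```

Stand A was knocked around 57–59 s. Its card is still on the hook but moving, so I'm letting it settle.

send_rows([
  {"dx":0,"dy":0,"dz":0,"yaw":0,"claw":-1},
  {"dx":0,"dy":0,"dz":0,"yaw":0,"claw":-1},
  {"dx":0,"dy":0,"dz":0,"yaw":0,"claw":-1},
  {"dx":0,"dy":0,"dz":0,"yaw":0,"claw":-1},
  {"dx":0,"dy":0,"dz":0,"yaw":0,"claw":-1},
  {"dx":0,"dy":0,"dz":0,"yaw":0,"claw":-1},
  {"dx":0,"dy":0,"dz":0,"yaw":0,"claw":-1},
  {"dx":0,"dy":0,"dz":0,"yaw":0,"claw":-1},
  {"dx":0,"dy":0,"dz":0,"yaw":0,"claw":-1},
  {"dx":0,"dy":0,"dz":0,"yaw":0,"claw":-1},
  {"dx":0,"dy":0,"dz":0,"yaw":0,"claw":-1},
  {"dx":0,"dy":0,"dz":0,"yaw":0,"claw":-1},
  {"dx":0,"dy":0,"dz":0,"yaw":0,"claw":-1},
  {"dx":0,"dy":0,"dz":0,"yaw":0,"claw":-1},
  {"dx":0,"dy":0,"dz":0,"yaw":0,"claw":-1},
  {"dx":0,"dy":0,"dz":0,"yaw":0,"claw":-1},
  {"dx":0,"dy":0,"dz":0,"yaw":0,"claw":-1},
  {"dx":0,"dy":0,"dz":0,"yaw":0,"claw":-1},
  {"dx":0,"dy":0,"dz":0,"yaw":0,"claw":-1},
  {"dx":0,"dy":0,"dz":0,"yaw":0,"claw":-1},
])

```text
time: 62.1
tool_pos: [0.4221, -0.4208, 0.2973]
tool_rot: [-0.0, 0.059, 0.998, -0.0]
contact_force: [-0.4, 1.2, -1.0]
gripper_width: 1.001
grasp_force: 0.0
```

```bash
python3 -c "
from h import *
t=[snap('side','s22_%d'%i).astype(int) for i in range(6)]
for i in range(1,6): print((np.abs(t[i]-t[0]).max(2)>25)[90:290,150:262].sum(),end=' ')
p=cv2.imread('pics/s21.png').astype(int); d=np.abs(p-t[0]).max(2)>40; print('vs s21',d[180:290,150:240].sum())
im=t[-1];b,g,r=[im[...,i] for i in range(3)]
te=(g-r>40)&(b-r>30); te[:190]=0;te[280:]=0;te[:,:150]=0;te[:,260:]=0; ys,xs=np.where(te); print('teal',te.sum(),xs.mean(),ys.mean())
w=(im.min(2)>150); w[:198]=0;w[290:]=0;w[:,:190]=0;w[:,226:]=0
ys,xs=np.where(w)
for y in range(ys.min(),ys.max()+1,6): print(y,xs[ys==y].tolist())
s=cv2.imread('pics/s11.png').astype(int);w=(s.min(2)>150); w[:198]=0;w[290:]=0;w[:,:190]=0;w[:,226:]=0
ys,xs=np.where(w)
for y in range(ys.min(),ys.max()+1,6): print('old',y,xs[ys==y].tolist())
# rod (grey) pixels in top for stand A
T=snap('top','t22').astype(int)
m=(T.max(2)-T.min(2)<30)&(T.max(2)<140); m[:130]=0;m[185:]=0;m[:,:160]=0;m[:,:][:,212:]=0
ys,xs=np.where(m); print('rod px',m.sum(),[(int(y),int(xs[ys==y].mean())) for y in sorted(set(ys))][::5])
T0=cv2.imread('pics/t11.png').astype(int)
m=(T0.max(2)-T0.min(2)<30)&(T0.max(2)<140); m[:130]=0;m[185:]=0;m[:,:160]=0;m[:,212:]=0
ys,xs=np.where(m); print('old rod px',m.sum(),[(int(y),int(xs[ys==y].mean())) for y in sorted(set(ys))][::5])
"
```

```text
1 1 1 1 1 vs s21 540
teal 26 224.30769230769232 239.26923076923077
200 [223, 224, 225]
206 [218, 219, 220, 221]
212 [216, 217, 218]
218 [217, 218]
224 [218]
230 [217, 218, 219, 220]
236 [215, 216]
242 [215, 216, 220]
248 [216, 217, 218]
254 [217, 218]
old 203 [212, 213, 214]
old 209 [208, 209, 210, 211]
old 215 [206, 207, 208, 214]
old 221 [208, 215]
old 227 [208, 209, 211, 212]
old 233 [208, 209, 210, 211]
old 239 [206, 207]
old 245 [207, 208, 211]
old 251 [208, 209]
old 257 [208, 209]
rod px 83 [(142, 189), (147, 190), (152, 187), (158, 185), (164, 184), (170, 184), (175, 189)]
old rod px 114 [(135, 184), (140, 185), (145, 186), (151, 180), (157, 179), (164, 179), (169, 184)]
```

Stand A has settled. Its card keeps the same upright outline, shifted with the hook, and six frames are identical. All three cards are hung, so I'm handing in.

```bash
python3 -c "
from h import *
t=snap('side','s23').astype(int); p=cv2.imread('pics/s22_0.png').astype(int)
d=(np.abs(p-t).max(2)>25)[90:290,150:262].sum(); print(d)
if d<20: print(manip.job_done())
"
```

```text
1
the job is handed in; nothing more can be done
None
```

The job is handed in at about 62 s: all three cards are clipped at mid-top and hang one to a hook, still in the last pictures, and the tumbler, jar and bottle were not disturbed; stand A was knocked a few centimetres late in the run but stayed upright with its card on the hook.

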